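# Thread the drive shaft into an instrument head and lock it

### The job

Take the steel drive shaft by its black grip out of the grey cradle and thread it, brass nose first, gently through all three bearing lugs of the olive instrument casting, entering at the lug beside the red retainer, until its collar sits fully home against that lug. Then slide the red retainer all the way in, behind the collar, so that it traps the shaft, and let everything go. The casting is only roughly placed in its holder, so feel the way in: never press the shaft against the holder or casting with more than 30 N, and leave the other things on the bench alone.

Things in the scene. Friction and masses are not known exactly. Their poses are not given: they have to be found in the camera images.
- jig: Fixed holder: dark base plate (holder x -68 to 108, y -80 to 100 mm, 12 thick) with an olive casting of three upright bearing lugs and, at +x, a red retainer. Origin on the bench under the middle lug, z up. Bores run along y. Lugs 46 mm wide (x), at y 40..50, -5..5, -50..-40 mm, tops 103 mm up; the casting is solid to 57 mm up between them. An olive barrel on the -x side reaches x -70, z 73 mm.
- bore_nominal (a point): Nominal mouth of the entry bore (face y = 50 mm of the first lug), 80 mm up, fixed to the holder, axes as the holder's; the shaft enters here, going to -y. The casting is clamped in oversize slots: the real common bore axis is parallel to y but up to 6 mm aside (x) and 2.5 mm up or down (z) of here, and does not give way. Bores 13 mm, centred in the lugs (23 mm from sides and top), hardly chamfered.
- retainer (a joint): Travel of the red retainer, m: 0 open, 0.045 fully in (end stop). It slides along the holder's -x with about 2 N of friction and stays where left. A fork 4 mm thick at holder y 57.5 to 61.5 mm, slot 18 mm high; it passes only when the shaft's collar is home (2.5 mm play behind the collar).
- retainer_tab (a point): Centre of the outer (+x) face of the retainer's upright red push tab, 85 mm above the bench; the tab is 8 mm thick (x), 20 mm wide (y), from 61 to 103 mm up. Push it towards the holder's -x. At joint 0 it is at holder x = 93, y = 59.5 mm; fully in, at x = 48 mm.
- shaft_grip (a point): Centre of the shaft's black flat-sided grip: 16 mm wide (x, pinch it so), 38 long (y), 24 high (z). Shaft y is its long axis, nose to -y. From here along -y: grip to 19 mm, 10 mm neck to 33, 34 mm round collar to 38, 12 mm rod, brass from 138, to the tip. 0.13 to 0.21 kg, centre of mass about 60 mm along. Starts level, 45 mm up. Fully home: collar on the first lug, this point at holder y = 88 mm.
- shaft_tip (a point): Centre of the flat end of the brass nose (12 mm wide, 0.7 mm chamfer), on the shaft's axis, 150 mm from the grip centre; axes as the shaft's. Fully home it stands at holder y = -62 mm, 12 mm out of the last lug.
- cradle: Fixed grey cradle under the shaft, base 60 x 190 x 8 mm, origin under its centre, y along the shaft: a post 11 mm wide (x) and 33 mm high under the grip (y = 66 mm), a notched post 30 mm wide and 49 mm high at y = -68 mm. Lift the shaft straight up.
- screwdriver_grip (a point): Bystander: screwdriver lying at the far right; point on its handle.
- handwheel: Bystander: dark steel handwheel, 72 mm across, 30 mm high, on the near left. Origin at the centre of its underside.
- collet: Bystander: brass collet ring, 40 mm across, 18 mm high, near right. Origin at the centre of its underside.
- grease_jar: Bystander: amber jar, 52 mm across, 50 mm high, far left. Origin at the centre of its underside.
- eraser: Bystander: white eraser, 55 x 24 x 14 mm, far side. Origin at the centre of its underside.
- brush_grip (a point): Bystander: small brush lying at the near right; point on its handle.
There are look-alikes about, which are no part of the job. There is more than one size of the part that bears shaft_grip; the job needs the largest.

How it is judged:
On the way, in this order (a step that is already met when the one before it is completed fails the run):
1. the nose is through the first lug (x of shaft_tip in the frame of jig between -0.009 and 0.009 m and z of shaft_tip in the frame of jig between 0.073 and 0.087 m and angle between the y axis of shaft_grip and the y axis of jig, either way round below 0.08 rad and y of shaft_tip in the frame of jig between -0.02 and 0.036 m).
2. the shaft is through all three lugs with its collar home, the retainer still open (x of shaft_tip in the frame of jig between -0.009 and 0.009 m and z of shaft_tip in the frame of jig between 0.073 and 0.087 m and angle between the y axis of shaft_grip and the y axis of jig, either way round below 0.08 rad and y of shaft_tip in the frame of jig between -0.067 and -0.0585 m and value of joint retainer below 0.02 m), for 0.2 s.
At the end, for the whole second after the job is handed in: Shaft through all three lugs: tip at holder y -67 to -58.5 mm, within 9 mm (x) and 7 mm (z) of the nominal bore axis, parallel to it within 0.08 rad; retainer at least 41 of 45 mm in; shaft at rest and released (x of shaft_tip in the frame of jig between -0.009 and 0.009 m and z of shaft_tip in the frame of jig between 0.073 and 0.087 m and angle between the y axis of shaft_grip and the y axis of jig, either way round below 0.08 rad and y of shaft_tip in the frame of jig between -0.067 and -0.0585 m and value of joint retainer above 0.041 m and linear speed of shaft below 0.02 m/s); the robot touches nothing.
It fails at once if the shaft is pressed against the holder or casting with more than 30 N (contact force between shaft and jig above 30 N).
It fails at once if another thing on the bench is moved more than 30 mm (distance of any of screwdriver_grip, handwheel, collet, grease_jar, eraser, brush_grip from where it was at the start of the episode above 0.03 m).
It also fails if it takes over 72 s, if anything falls off the work surface, if the arm or the gripper's body presses on something with over 40 N, if the wrist force passes 120 N, or if a joint passes its speed limit or range.

### The arm

A 7-joint arm with a two-finger parallel gripper is mounted at the origin on the work surface. World frame = base frame: x ahead of the robot, y to its left, z up, the work surface at z = 0. Lengths are in m, angles in rad, forces in N, time in s.
With the tool pointing down it reaches from about 0.4 to 0.875 m from the base axis. Payload 19.3 kg.
Tool frame: the origin (TCP) lies at the very end of the fingers, on their centre line; the grasp point (between the pads) lies 19 mm behind it; z points along the fingers, y is the direction in which the jaws open and shut (so a half turn about z gives the same grasp; the last joint's range is limited). The gripper opens to 85 mm and grips with 20 to 120 N. Pads are 22 mm wide; open, the fingers measure 114 mm over their backs; the gripper's body (76 mm by 85 mm) begins 54 mm behind the grasp point. The pads swing forward as they close: fully open they stand 13 mm farther back than shut.
Start: joints at [1.101, 0.521, -0.036, 1.599, 0.021, 1.021, -0.113], TCP at [0.243, -0.576, 0.231] pointing down, gripper open.
Joint ranges: [-2.91, 2.91], [-0.3, 2.13], [-1.5, 1.42], [0.17, 2.43], [-1.26, 4.41], [0.16, 1.93], [-2.52, 2.52]. Speed limits (rad/s): [1.89, 1.89, 2.39, 2.39, 3.01, 3.01, 3.01].

### API

Orientations are given as [roll, pitch, yaw] about the fixed x, y, z axes, in that order (R = Rz(yaw) Ry(pitch) Rx(roll)).
In Python, from workcell import bot, vision, job_done gives the robot as it stands.
- The arm moves only by the tool arm_command, never from a script. Its arguments are lists of equal length, an entry for each row: "gripper": the finger opening in cm, from 0 to 8.54; "slide": the shift along the tool's x, y, z in cm, a list of three; "turn": the turn, a rotation vector about the tool's x, y, z in degrees, a list of three. A call has 1 to 5 rows; each row is the pose to reach, as a shift and turn from the pose commanded when the call began, along the tool's axes at that moment; what a row does not reach only later rows make up. A row lasts 1/8 s, in which the tool goes at most 62.5 mm and 10.7 degrees, less where a joint would pass 70% of its speed; a pose out of reach is approached as far as the arm can. A call with a gripper value outside its range is refused whole. The fingers move at their own pace and stop on an object; "force" is the grip in N (left out, the last holds). Time passes only in rows, so rows that repeat a pose let the fingers close. It gives the time, the measured TCP pose, the force and the opening at its end, in the units of the state.
- bot.observe(): the state, without advancing time (a new reading comes with each control period).
- vision.grab_frame(name): name is "scene" or "top"; returns the picture (384x512x3 uint8, blue, green, red); there is no depth.
- vision.camera_model(name): a dict with "mtx" (3x3 intrinsics, pixels), "k1" (the pictures are not rectified: a ray, as slopes to the right and down, at radius r is drawn at 1 + k1 r^2 times it, then the intrinsics apply), "T" (4x4, takes a point from camera to world coordinates). Camera axes: x right, y down, z forward; pixel columns grow to the right and rows downward; lengths in m; the calibration is good to about 2 mm. A picture is of the moment at which its call begins. camera_model takes no time and is no camera call.
- job_done(): hands the job in, once; it reports no verdict.
The state is a dict: "clock": time; "qpos": joint angles; "qd": joint speeds; "joint_efforts": joint torques, N m; "position": TCP position; "tool_rot": TCP orientation; "force": force on the tool from outside, world axes, zero at the start; "moment": the same for the moment, N m; "grip_width": finger opening in m.
Only numpy, scipy, OpenCV 4.12 (cv2) and the standard library are available. Lean on these libraries where they do the work, as an engineer would, in place of code of your own. Each camera call takes 0.05 s, during which the arm holds its last target. There are 200 camera calls.

## Working session

There is one attempt and no reset: what is moved stays moved. The work goes in short steps, Python scripts to look and compute and a tool call to move; the robot and the scene stay as the last step left them, time stands still between calls to the robot, and variables do not carry over. Pictures are saved under pics/ and viewed, about 8 in all and at most 12, crops included, and the job is handed in when it is done.

Besides the shell and the picture viewer there is one more tool, called after "Request:" by a JSON object that holds its "op" and its "data", one argument or row to a line. arm_command: Moves the arm, as the interface text tells. Its arguments: {"type":"object","properties":{"gripper":{"type":"array","items":{"type":"number"}},"slide":{"type":"array","items":{"type":"array","items":{"type":"number"}}},"turn":{"type":"array","items":{"type":"array","items":{"type":"number"}}},"force":{"type":"number"}},"required":["gripper","slide","turn"]}

```bash
mkdir -p pics; ls
python3 - <<'E'
from workcell import bot, vision
import cv2,numpy as np
s=bot.observe(); print(s)
for n in("scene","top"):
    f=vision.grab_frame(n); cv2.imwrite(f"pics/{n}0.png",f)
    m=vision.camera_model(n); print(n,m)
a=cv2.imread("pics/scene0.png");b=cv2.imread("pics/top0.png")
E
```

```text
pics
{'clock': 0.0, 'qpos': array([ 1.10078197,  0.52201439, -0.0363292 ,  1.59999694,  0.02120758,
        1.02109428, -0.11281792]), 'qd': array([ 0.00029163,  0.00102935,  0.00082476, -0.00183309, -0.00082636,
        0.00061885, -0.0001569 ]), 'joint_efforts': array([ 7.18703286e-04, -9.27139950e+01,  1.98056437e+00, -3.69942927e+01,
        1.79323921e-02,  8.15765932e-03,  4.86713475e-05]), 'position': array([ 0.24311539, -0.57541649,  0.23072944]), 'tool_rot': array([-3.14046821e+00,  8.58078772e-05,  3.99791838e-01]), 'force': array([-0.74322574,  0.28059109, -0.32880728]), 'moment': array([-0.00015658, -0.00714411,  0.04217724]), 'grip_width': 0.0856452443588878}
scene {'mtx': array([[375.87595077,   0.        , 256.75607247],
       [  0.        , 375.87595077, 193.60983847],
       [  0.        ,   0.        ,   1.        ]]), 'k1': -0.043539341717417746, 'T': array([[ 0.29435614,  0.75057058, -0.59160651,  1.20210393],
       [ 0.9555853 , -0.22173726,  0.19413737, -0.32314898],
       [ 0.01453259, -0.62247602, -0.78250394,  0.99956874],
       [ 0.        ,  0.        ,  0.        ,  1.        ]])}
top {'mtx': array([[369.86103188,   0.        , 256.76668008],
       [  0.        , 369.86103188, 187.22105869],
       [  0.        ,   0.        ,   1.        ]]), 'k1': -0.11038336468842472, 'T': array([[ 0.01300855, -0.98620876,  0.16499409,  0.36822191],
       [-0.99988276, -0.01416281, -0.00582119, -0.0863576 ],
       [ 0.00807769, -0.16489902, -0.98627738,  1.10797684],
       [ 0.        ,  0.        ,  0.        ,  1.        ]])}
```

View pics/scene0.png

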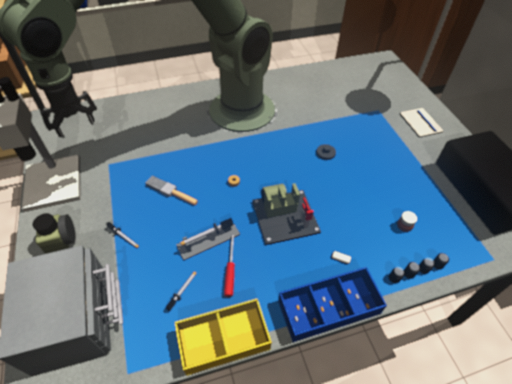

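View pics/top0.png

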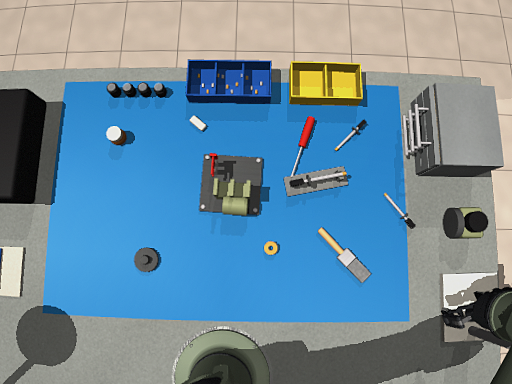

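The shaft lies in the cradle (top view about (317,182), nose to the right). The jig is at (232,185), with the red tab at (213,160), so the entry lug faces left, along world +y. I'll enlarge both.

Run:
```python
import cv2,numpy as np
b=cv2.imread("pics/top0.png");a=cv2.imread("pics/scene0.png")
c=cv2.resize(b[140:225,190:360],None,fx=4.7,fy=4.7,interpolation=cv2.INTER_CUBIC)
cv2.imwrite("pics/tc.png",c[:400,:799])
c=cv2.resize(a[165:265,165:330],None,fx=4.8,fy=4.8,interpolation=cv2.INTER_CUBIC)
cv2.imwrite("pics/sc.png",c)
```

```text
(no output)
```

View pics/tc.png

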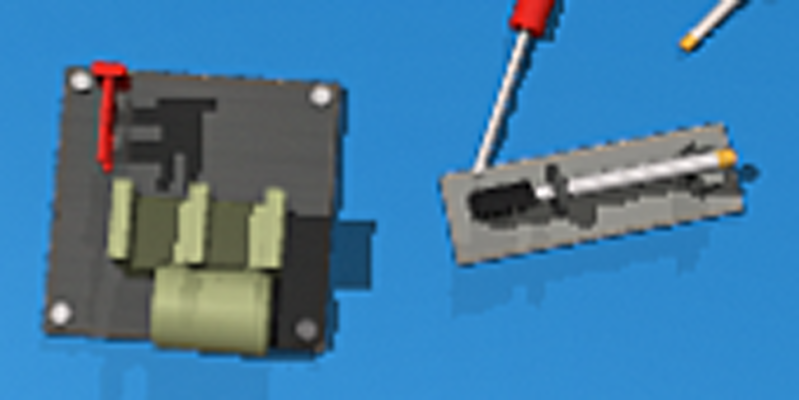

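View pics/sc.png

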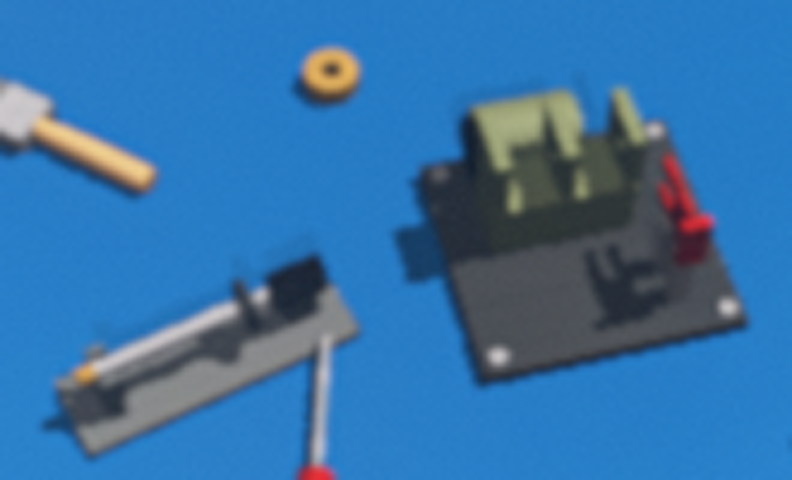

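Zoomed, the top crop shows these points:
- Plate corners are about (67,66), (343,84), (327,354), (45,330).
- The cradle lies at (441..745, 123..265).
- The black grip is at (503,200) and the brass nose at (727,157).
- The lug tops are at about (122,220), (192,222), (268,228).

The scene crop agrees with this. Next I'll fit the poses.

```bash
cat > h.py <<'E'
import cv2,numpy as np
from workcell import bot,vision
def ray(n,uv):
    m=vision.camera_model(n);D=np.array([m["k1"],0,0,0,0.])
    p=cv2.undistortPoints(np.array(uv,float).reshape(-1,1,2),m["mtx"],D)[:,0]
    T=np.array(m["T"]);d=np.c_[p,np.ones(len(p))]@T[:3,:3].T
    return T[:3,3],d
def plane(n,uv,z):
    o,d=ray(n,uv);return (o+d*((z-o[2])/d[:,2])[:,None])
def proj(n,P):
    m=vision.camera_model(n);T=np.linalg.inv(m["T"]);r,_=cv2.Rodrigues(T[:3,:3])
    return cv2.projectPoints(np.array(P,float),r,T[:3,3],m["mtx"],np.array([m["k1"],0,0,0,0.]))[0][:,0]
E
cat > m.py <<'E'
from h import *
from scipy.optimize import least_squares
import cv2
b=cv2.imread("pics/top0.png");a=cv2.imread("pics/scene0.png")
def sub(im,off,f,pts):
    x,y=off;c=cv2.cvtColor(cv2.resize(im[y:y+110,x:x+175],None,fx=f,fy=f,interpolation=cv2.INTER_CUBIC),cv2.COLOR_BGR2GRAY)
    p=np.array(pts,np.float32).reshape(-1,1,2)
    q=cv2.cornerSubPix(c,p.copy(),(9,9),(-1,-1),(3,50,.01))[:,0]
    print(np.round(q-p[:,0],1).tolist())
    return (q+.5)/f-.5+np.array(off)
def fit(name,H,z,obs):
    def P(s):
        c,t=np.cos(s[2]),np.sin(s[2]);return np.c_[H@np.array([[c,t],[-t,c]])+s[:2],np.full(len(H),z)]
    def res(s,v): return np.concatenate([(proj(n,P(s))-uv).ravel() for n,uv in v])
    s0=[*plane(obs[0][0],obs[0][1],z)[:,:2].mean(0),0]
    for v in (obs[:1],obs[1:],obs):
        if not v: continue
        r=least_squares(lambda s:res(s,v),s0,loss="soft_l1")
        print(name,[n for n,_ in v],np.round(r.x,4),"res",np.round(r.fun,1).tolist() if 0 else np.round(res(r.x,v),1).tolist())
    return r.x
H=np.array([[108,100],[108,-80],[-68,-80],[-68,100]])/1000
pt=sub(b,(190,140),4.7,[(67,66),(343,84),(327,354),(45,330)])
ps=sub(a,(165,165),4.8,[(747,320),(480,376),(425,167),(660,125)])
J=fit("jig",H,.012,[("top",pt),("scene",ps)])
C=np.array([[30,95],[30,-95],[-30,-95],[-30,95]])/1000
pt=sub(b,(190,140),4.7,[(441,176),(723,123),(745,208),(459,265)])
K=fit("cradle",C,.008,[("top",pt)])
# colours
for n,im,(x0,y0,x1,y1) in (("top",b,(280,160,355,200)),("scene",a,(170,210,245,265))):
    hsv=cv2.cvtColor(im,cv2.COLOR_BGR2HSV)
    for nm,lo,hi,z in (("brass",(12,110,120),(32,255,255),.049),("black",(0,0,0),(180,255,45),.057)):
        k=cv2.inRange(hsv,lo,hi);w=np.zeros_like(k);w[y0:y1,x0:x1]=k[y0:y1,x0:x1]
        N,L,S,Ct=cv2.connectedComponentsWithStats(w)
        for i in range(1,N):
            if S[i,4]>3: print(n,nm,S[i],Ct[i].round(2),plane(n,[Ct[i]],z).round(4))
hsv=cv2.cvtColor(b,cv2.COLOR_BGR2HSV)
for n,im in(("top",b),("scene",a)):
    hsv=cv2.cvtColor(im,cv2.COLOR_BGR2HSV);g=cv2.inRange(hsv,(22,60,115),(42,160,255));N,L,S,Ct=cv2.connectedComponentsWithStats(g)
    for i in range(1,N):
        if S[i,4]>12 and 190<Ct[i][0]<330 and 150<Ct[i][1]<240: print(n,"olive",S[i],Ct[i].round(2),plane(n,[Ct[i]],.103).round(4))
c,t=np.cos(J[2]),np.sin(J[2]);R=np.array([[c,-t],[t,c]])
for p in ([0,.045,.103],[0,0,.103],[0,-.045,.103],[.089,.0595,.103]):
    w=[*(R@p[:2]+J[:2]),p[2]];print(p,np.round(w,4),proj("top",[w]).round(1),proj("scene",[w]).round(1))
E
python3 m.py
```

```text
[[0.0, 0.0], [4.099999904632568, 4.699999809265137], [5.699999809265137, -3.700000047683716], [0.800000011920929, 7.599999904632568]]
[[0.0, 0.0], [0.0, 0.0], [1.2000000476837158, -4.099999904632568], [0.0, 0.0]]
jig ['top'] [ 0.54   -0.0265 -0.0436] res [0.5, 0.3, -0.3, -1.2, -0.4, 0.7, 0.3, -0.1]
jig ['scene'] [ 0.5433 -0.0254 -0.0619] res [0.2, 0.5, -0.0, 0.2, -1.9, -0.0, 1.0, -1.5]
jig ['top', 'scene'] [ 0.5413 -0.0262 -0.0486] res [0.6, -0.2, -0.2, -1.5, -0.7, 0.4, 0.1, -0.7, 0.0, -0.4, 0.1, -0.1, -2.5, -0.1, 0.2, -2.1]
[[0.0, 0.0], [-0.30000001192092896, 6.900000095367432], [-2.9000000953674316, 3.200000047683716], [-4.599999904632568, -0.8999999761581421]]
cradle ['top'] [ 0.5737 -0.2705  0.1868] res [-0.6, -0.3, 0.1, -0.8, 0.1, 0.8, 0.3, 0.3]
cradle ['top'] [ 0.5737 -0.2705  0.1868] res [-0.6, -0.3, 0.1, -0.8, 0.1, 0.8, 0.3, 0.3]
top brass [343 172   3   4  10] [343.9 173.2] [[ 0.5909 -0.3488  0.049 ]]
top black [336 177   2   3   5] [336.4 177.8] [[ 0.5752 -0.3242  0.057 ]]
top black [290 179  14   8  78] [296.37 182.4 ] [[ 0.5598 -0.207   0.057 ]]
top black [339 179   4   2
[... 178 characters left out ...]
 0.598  -0.3504  0.049 ]]
top olive [213 178   5  17  63] [215.11 186.17] [[0.5376 0.0226 0.103 ]]
top olive [222 179  25  35 454] [233.46 201.26] [[ 0.4965 -0.029   0.103 ]]
top olive [243 180   8  17 103] [246.24 188.87] [[ 0.5313 -0.0634  0.103 ]]
scene olive [265 185  21  15 163] [274.53 190.98] [[ 0.5298 -0.0453  0.103 ]]
scene olive [294 185   5  10  18] [295.67 189.89] [[0.5442 0.0185 0.103 ]]
[0, 0.045, 0.103] [0.5434 0.0188 0.103 ] [[216.6 184.1]] [[295.7 189.7]]
[0, 0, 0.103] [ 0.5413 -0.0262  0.103 ] [[232.8 185.1]] [[281.7 192.4]]
[0, -0.045, 0.103] [ 0.5391 -0.0711  0.103 ] [[249.1 186.1]] [[267.5 195.1]]
[0.089, 0.0595, 0.103] [0.633 0.029 0.103] [[214.  152.6]] [[309.7 211.6]]
```

```bash
cat > e.py <<'E'
from h import *
from scipy.ndimage import map_coordinates
from scipy.optimize import least_squares
im={"top":cv2.imread("pics/top0.png"),"scene":cv2.imread("pics/scene0.png")}
def edge(n,P,S,chan,rng=.010):
    # world pts P (N,3) , normal S (unit,3): offset of max gradient along S
    t=np.linspace(-rng,rng,81)
    g=im[n].astype(float)@np.array(chan)
    g=cv2.GaussianBlur(g,(0,0),.6)
    out=[]
    for p in P:
        uv=proj(n,p+t[:,None]*S)
        v=map_coordinates(g,[uv[:,1],uv[:,0]],order=3)
        d=np.abs(np.gradient(v)); d[:3]=d[-3:]=0
        w=d**4;out.append((w*t).sum()/w.sum() if d.max()>.6 else np.nan)
    return np.array(out)
def rect(name,s,edges,z,views,chan):
    c,q=np.cos(s[2]),np.sin(s[2]);R=np.array([[c,-q,0],[q,c,0],[0,0,1]])
    for n,lab,a,b,nor in edges:
        P=np.linspace(a,b,25);W=(P@R.T)+[s[0],s[1],z]
        o=edge(n,W,R@np.array(nor,float),chan)
        ok=np.isfinite(o); L=np.linspace(0,1,25)
        for _ in range(4):
            k=np.polyfit(L[ok],o[ok],1);r=o-np.polyval(k,L);ok=np.isfinite(o)&(abs(r)<max(.0012,1.5*np.nanmedian(abs(r))))
        ln=np.linalg.norm(np.subtract(b,a))
        print(name,n,lab,"mid off mm %.2f"%(1e3*np.polyval(k,.5)),"slope %.4f"%(k[0]/ln),"n",ok.sum(),"rms %.2f"%(1e3*r[ok].std()))
if __name__=="__main__":
    m=1e-3
    J=[.5413,-.0262,-.0486]
    E=[]
    for n in("top","scene"):
        E+=[(n,"x108",(108*m,-70*m,0),(108*m,90*m,0),(1,0,0)),(n,"y100",(-58*m,100*m,0),(98*m,100*m,0),(0,1,0)),
            (n,"y-80",(20*m,-80*m,0),(98*m,-80*m,0),(0,1,0)),(n,"x-68",(-68*m,20*m,0),(-68*m,92*m,0),(1,0,0))]
    rect("plate",J,E,.012,0,(1,-.0,-.5))
    K=[.5737,-.2705,.1868];E=[]
    for n in("top","scene"):
        E+=[(n,"x30",(30*m,-90*m,0),(30*m,60*m,0),(1,0,0)),(n,"x-30",(-30*m,-90*m,0),(-30*m,90*m,0),(1,0,0)),
            (n,"y95",(-27*m,95*m,0),(27*m,95*m,0),(0,1,0)),(n,"y-95",(-27*m,-95*m,0),(27*m,-95*m,0),(0,1,0))]
    rect("cradle",K,E,.008,0,(1,0,-.8))
E
python3 e.py
```

```text
plate top x108 mid off mm -0.75 slope 0.0017 n 21 rms 0.37
plate top y100 mid off mm 3.09 slope -0.0003 n 25 rms 0.22
plate top y-80 mid off mm -1.43 slope -0.0004 n 19 rms 0.51
plate top x-68 mid off mm -0.39 slope 0.0128 n 21 rms 0.30
plate scene x108 mid off mm 6.74 slope -0.0026 n 25 rms 0.16
plate scene y100 mid off mm -0.70 slope 0.0165 n 19 rms 0.44
plate scene y-80 mid off mm -3.60 slope 0.0070 n 22 rms 0.43
plate scene x-68 mid off mm 4.35 slope -0.0638 n 10 rms 0.19
cradle top x30 mid off mm 1.94 slope -0.0169 n 25 rms 0.34
cradle top x-30 mid off mm 0.66 slope -0.0173 n 25 rms 0.18
cradle top y95 mid off mm -0.07 slope 0.0195 n 25 rms 0.15
cradle top y-95 mid off mm -1.63 slope 0.0101 n 23 rms 0.57
cradle scene x30 mid off mm 7.26 slope -0.0143 n 24 rms 0.19
cradle scene x-30 mid off mm 0.51 slope -0.0663 n 19 rms 1.04
cradle scene y95 mid off mm -3.69 slope 0.0249 n 25 rms 0.47
cradle scene y-95 mid off mm -4.32 slope -0.0466 n 19 rms 0.78
```

Request:
{"op": "arm_command", "data": {
  "gripper": [6, 6, 6, 6, 6],
  "slide": [
    [43.6, -21.6, 7],
    [43.6, -21.6, 7],
    [43.6, -21.6, 7],
    [43.6, -21.6, 7],
    [43.6, -21.6, 7]
  ],
  "turn": [
    [0, 0, -79],
    [0, 0, -79],
    [0, 0, -79],
    [0, 0, -79],
    [0, 0, -79]
  ]
}}

```text
clock: 0.72
position: [0.4461, -0.3397, 0.1865]
tool_rot: [-3.142, 0.0, 1.343]
force: [0.0, -0.5, 0.3]
grip_width: 0.0599
```

```bash
cat > c.py <<'E'
import sys
from h import *
from scipy.spatial.transform import Rotation as R
s=bot.observe()
Rm=R.from_euler("xyz",s["tool_rot"])
print("t",round(s["clock"],2),"pos",np.round(s["position"]*1e3,1),"rpy",np.round(s["tool_rot"],4),"F",np.round(s["force"],1),"M",np.round(s["moment"],2),"w",round(s["grip_width"],4),"q",np.round(s["qpos"],2))
if len(sys.argv)>4:
    x,y,z,psi=map(float,sys.argv[1:5]);G=R.from_euler("xyz",[np.pi,0,psi])
    print("slide cm",np.round(Rm.inv().apply(np.array([x,y,z])/1e3-s["position"])*100,2),"turn deg",np.round(np.degrees((Rm.inv()*G).as_rotvec()),2))
E
python3 c.py 561 -206.5 150 1.778
```

```text
t 0.72 pos [ 446.1 -339.7  186.5] rpy [-3.1416  0.      1.3433] F [ 0.  -0.5  0.3] M [-0.09 -0.01  0.  ] w 0.0599 q [ 0.78  0.49 -0.32  1.81  0.19  0.88  0.14]
slide cm [15.57  8.19  3.65] turn deg [ -0.     0.   -24.91]
```

Request:
{"op": "arm_command", "data": {
  "gripper": [5, 5, 5, 5, 5],
  "slide": [
    [15.57, 8.19, 3.65],
    [15.57, 8.19, 3.65],
    [15.57, 8.19, 3.65],
    [15.57, 8.19, 3.65],
    [15.57, 8.19, 3.65]
  ],
  "turn": [
    [0, 0, -24.9],
    [0, 0, -24.9],
    [0, 0, -24.9],
    [0, 0, -24.9],
    [0, 0, -24.9]
  ]
}}

```text
clock: 1.35
position: [0.5604, -0.2092, 0.1499]
tool_rot: [-3.141, -0.0, 1.771]
force: [-0.5, -0.8, 0.3]
grip_width: 0.0501
```

```bash
python3 c.py 561 -206.5 150 1.778;python3 - <<'E'
from h import *
out=[]
for n,(P) in (("top",0),("scene",0)):
    f=vision.grab_frame(n);cv2.imwrite(f"pics/{n}1.png",f)
    u,v=proj(n,[[.561,-.2065,.06]])[0].astype(int)
    c=f[v-42:v+42,u-42:u+42];out.append(cv2.resize(c,(395,395),interpolation=cv2.INTER_CUBIC));print(n,u,v)
cv2.imwrite("pics/g1.png",np.hstack(out))
E
```

```text
t 1.35 pos [ 560.4 -209.2  149.9] rpy [-3.1406 -0.      1.7714] F [-0.5 -0.8  0.3] M [-0.03 -0.07 -0.06] w 0.0501 q [ 0.55  0.6  -0.42  1.73  0.3   0.87  0.2 ]
slide cm [ 0.25  0.12 -0.01] turn deg [-0.06 -0.   -0.38]
top 296 181
scene 226 219
```

View pics/g1.png

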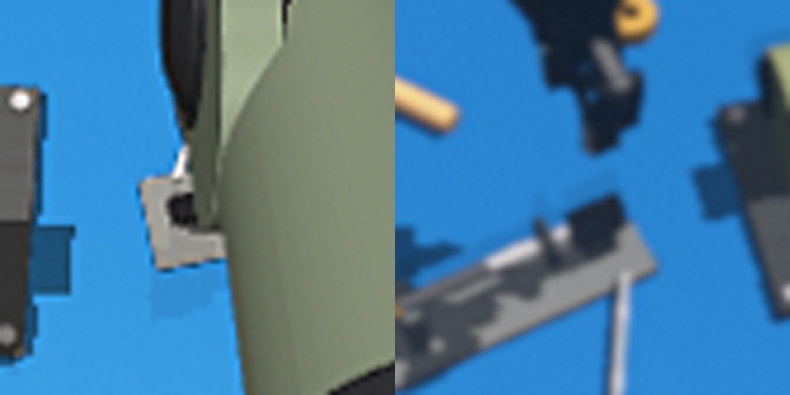

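The scene view shows the open fingers straight above the grip. Descending.

Request:
{"op": "arm_command", "data": {
  "gripper": [5, 5, 5, 5, 5],
  "slide": [
    [0.0, 0.0, 4],
    [0.0, 0.0, 8],
    [0.0, 0.0, 11],
    [0.0, 0.0, 12.4],
    [0.0, 0.0, 12.4]
  ],
  "turn": [
    [0, 0, 0],
    [0, 0, 0],
    [0, 0, 0],
    [0, 0, 0],
    [0, 0, 0]
  ]
}}

```text
clock: 2.08
position: [0.5605, -0.2093, 0.0262]
tool_rot: [-3.141, -0.0, 1.771]
force: [-0.8, -0.6, 0.9]
grip_width: 0.0499
```

```bash
python3 c.py 561 -206.5 26 1.778
```

```text
t 2.08 pos [ 560.5 -209.3   26.2] rpy [-3.141e+00 -1.000e-04  1.771e+00] F [-0.8 -0.6  0.9] M [-0.02  0.05  0.02] w 0.0499 q [ 0.49  0.78 -0.34  1.79  0.4   0.65  0.12]
slide cm [0.27 0.11 0.02] turn deg [-0.04 -0.01 -0.4 ]
```

Request:
{"op": "arm_command", "data": {
  "gripper": [5, 1, 1, 1, 1],
  "slide": [
    [0.25, 0.1, 0],
    [0.25, 0.1, 0],
    [0.25, 0.1, 0],
    [0.25, 0.1, 0],
    [0.25, 0.1, 0]
  ],
  "turn": [
    [0, 0, -0.4],
    [0, 0, -0.4],
    [0, 0, -0.4],
    [0, 0, -0.4],
    [0, 0, -0.4]
  ],
  "force": 100
}}

```text
clock: 2.7
position: [0.5618, -0.2063, 0.0272]
tool_rot: [3.141, 0.001, 1.779]
force: [-1.4, 1.0, 10.4]
grip_width: 0.0147
```

Request:
{"op": "arm_command", "data": {
  "gripper": [1, 1, 1, 1, 1],
  "slide": [
    [0, 0, 0],
    [0, 0, 0],
    [0, 0, 0],
    [0, 0, -0.5],
    [0, 0, -0.5]
  ],
  "turn": [
    [0, 0, 0],
    [0, 0, 0],
    [0, 0, 0],
    [0, 0, 0],
    [0, 0, 0]
  ],
  "force": 120
}}

```text
clock: 3.32
position: [0.5614, -0.2063, 0.0317]
tool_rot: [3.141, 0.0, 1.779]
force: [0.1, 0.3, -1.9]
grip_width: 0.0142
```

```bash
python3 c.py 561 -206.5 160 1.778
```

```text
t 3.33 pos [ 561.4 -206.3   31.7] rpy [3.1412e+00 3.0000e-04 1.7787e+00] F [ 0.1  0.3 -1.9] M [ 0.15  0.09 -0.04] w 0.0142 q [ 0.49  0.77 -0.35  1.79  0.4   0.66  0.12]
slide cm [-1.000e-02 -4.000e-02 -1.283e+01] turn deg [0.02 0.01 0.04]
```

Request:
{"op": "arm_command", "data": {
  "gripper": [1, 1, 1, 1, 1],
  "slide": [
    [0, 0, -3],
    [0, 0, -7],
    [0, 0, -11],
    [0, 0, -12.8],
    [5, 1, -12.8]
  ],
  "turn": [
    [0, 0, 0],
    [0, 0, 0],
    [0, 0, 0],
    [0, 0, 0],
    [0, 0, 3]
  ]
}}

```text
clock: 3.95
position: [0.5608, -0.1584, 0.1598]
tool_rot: [3.141, 0.002, 1.719]
force: [0.8, 1.4, -2.9]
grip_width: 0.0137
```

```bash
python3 c.py 550.3 167.4 160 1.5213
python3 - <<'E'
from h import *
f=vision.grab_frame("scene");cv2.imwrite("pics/s2.png",f)
s=bot.observe()["position"]
u,v=proj("scene",[s+[0,-.06,.02]])[0].astype(int)
c=f[max(v-55,0):v+55,max(u-60,0):u+60];cv2.imwrite("pics/s2c.png",cv2.resize(c,None,fx=5,fy=5,interpolation=cv2.INTER_CUBIC));print(u,v)
E
```

```text
t 3.95 pos [ 560.8 -158.4  159.8] rpy [3.1406e+00 2.0000e-03 1.7195e+00] F [ 0.8  1.4 -2.9] M [ 0.21 -0.05  0.07] w 0.0137 q [ 0.47  0.57 -0.42  1.77  0.29  0.87  0.07]
slide cm [32.37  3.79 -0.08] turn deg [ 0.07  0.11 11.36]
224 194
```

View pics/s2c.png

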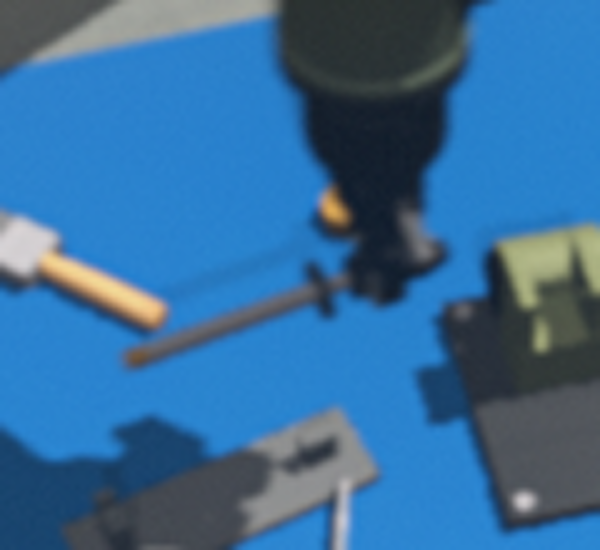

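The shaft is held and lifted clear, with its nose at crop (135,358). Next I'll carry it over to the entry side.

Request:
{"op": "arm_command", "data": {
  "gripper": [1, 1, 1, 1, 1],
  "slide": [
    [6, 1, 0],
    [12, 2, 0],
    [18, 3, 0],
    [24, 3.8, 0],
    [29, 3.8, 0]
  ],
  "turn": [
    [0, 0, 3],
    [0, 0, 6],
    [0, 0, 9],
    [0, 0, 11.4],
    [0, 0, 11.4]
  ]
}}

```text
clock: 4.62
position: [0.5527, 0.1398, 0.1585]
tool_rot: [-3.141, -0.0, 1.528]
force: [1.2, -0.2, -1.9]
grip_width: 0.0143
```

```bash
python3 c.py 550.3 167.4 97 1.5213
```

```text
t 4.62 pos [552.7 139.8 158.5] rpy [-3.1406e+00 -1.0000e-04  1.5284e+00] F [ 1.2 -0.2 -1.9] M [ 0.13 -0.06 -0.01] w 0.0143 q [-0.07  0.55 -0.4   1.8   0.27  0.85 -0.64]
slide cm [ 2.75 -0.35  6.15] turn deg [-0.05 -0.01  0.41]
```

Request:
{"op": "arm_command", "data": {
  "gripper": [1, 1, 1, 1, 1],
  "slide": [
    [2.75, -0.35, 0],
    [2.75, -0.35, 2.5],
    [2.75, -0.35, 4.8],
    [2.75, -0.35, 5.8],
    [2.75, -0.35, 5.8]
  ],
  "turn": [
    [0, 0, 0.4],
    [0, 0, 0.4],
    [0, 0, 0.4],
    [0, 0, 0.4],
    [0, 0, 0.4]
  ]
}}

```text
clock: 5.25
position: [0.5507, 0.1647, 0.1007]
tool_rot: [-3.14, 0.0, 1.521]
force: [-0.3, 0.0, -1.3]
grip_width: 0.0141
```

```bash
python3 c.py 550.3 167.4 97 1.5213
python3 - <<'E'
from h import *
o=[]
for n in("top","scene"):
    f=vision.grab_frame(n);cv2.imwrite(f"pics/{n}3.png",f)
    u,v=proj(n,[[.545,.06,.1]])[0].astype(int)
    c=f[v-45:v+45,u-45:u+45];o.append(cv2.resize(c,(398,398),interpolation=cv2.INTER_CUBIC));print(n,u,v)
cv2.imwrite("pics/c3.png",np.hstack(o))
E
```

```text
t 5.25 pos [550.7 164.7 100.7] rpy [-3.1402e+00  4.0000e-04  1.5207e+00] F [-0.3  0.  -1.3] M [ 0.15 -0.    0.03] w 0.0141 q [-0.13  0.63 -0.37  1.83  0.32  0.74 -0.72]
slide cm [ 0.27 -0.05  0.37] turn deg [-0.08  0.02 -0.03]
top 201 183
scene 308 187
```

View pics/c3.png

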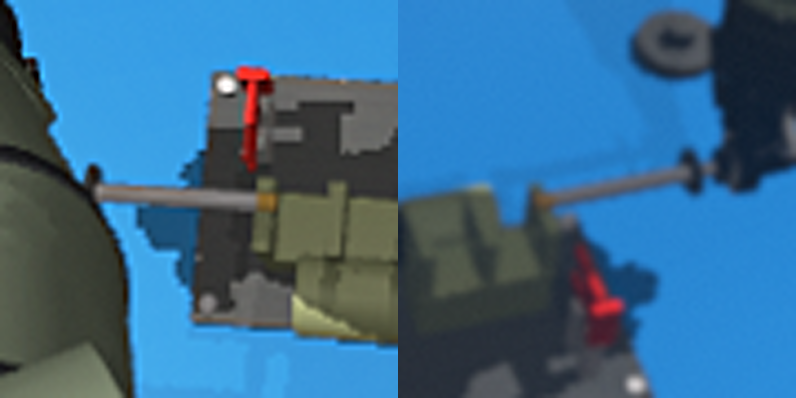

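Top view: the nose (268,200) hovers over lug 1 (253–275, 178–250), and lug 1 looks shifted a few mm towards −x. I'll touch its top to measure the height.

Request:
{"op": "arm_command", "data": {
  "gripper": [1, 1, 1, 1, 1],
  "slide": [
    [0, 0, 0.2],
    [0, 0, 0.3],
    [0, 0, 0.4],
    [0, 0, 0.5],
    [0, 0, 0.5]
  ],
  "turn": [
    [0, 0, 0],
    [0, 0, 0],
    [0, 0, 0],
    [0, 0, 0],
    [0, 0, 0]
  ]
}}

```text
clock: 5.98
position: [0.551, 0.1648, 0.0962]
tool_rot: [-3.141, 0.0, 1.521]
force: [0.5, -0.4, -2.7]
grip_width: 0.0146
```

Request:
{"op": "arm_command", "data": {
  "gripper": [1, 1, 1, 1],
  "slide": [
    [0, 0, 0.05],
    [0, 0, 0.1],
    [0, 0, 0.1],
    [0, 0, 0.1]
  ],
  "turn": [
    [0, 0, 0],
    [0, 0, 0],
    [0, 0, 0],
    [0, 0, 0]
  ]
}}

```text
clock: 6.48
position: [0.551, 0.1648, 0.0953]
tool_rot: [3.142, -0.0, 1.521]
force: [0.3, 0.4, -1.7]
grip_width: 0.0145
```

Request:
{"op": "arm_command", "data": {
  "gripper": [1, 1, 1],
  "slide": [
    [0, 0, 0.05],
    [0, 0, 0.1],
    [0, 0, 0.1]
  ],
  "turn": [
    [0, 0, 0],
    [0, 0, 0],
    [0, 0, 0]
  ]
}}

```text
clock: 6.85
position: [0.551, 0.1648, 0.0942]
tool_rot: [-3.141, 0.0, 1.521]
force: [-0.3, 0.6, -1.8]
grip_width: 0.0144
```

Request:
{"op": "arm_command", "data": {
  "gripper": [1, 1, 1],
  "slide": [
    [0, 0, 0.05],
    [0, 0, 0.1],
    [0, 0, 0.1]
  ],
  "turn": [
    [0, 0, 0],
    [0, 0, 0],
    [0, 0, 0]
  ]
}}

```text
clock: 7.22
position: [0.551, 0.1648, 0.0933]
tool_rot: [-3.141, 0.0, 1.521]
force: [-0.1, 0.1, -2.1]
grip_width: 0.0142
```

```bash
python3 c.py
```

```text
t 7.22 pos [551.  164.8  93.3] rpy [-3.1415  0.      1.5206] F [-0.1  0.1 -2.1] M [ 0.14  0.04 -0.04] w 0.0142 q [-0.14  0.64 -0.36  1.83  0.33  0.73 -0.73]
```

Request:
{"op": "arm_command", "data": {
  "gripper": [1, 1, 1],
  "slide": [
    [0, 0, 0.05],
    [0, 0, 0.1],
    [0, 0, 0.1]
  ],
  "turn": [
    [0, 0, 0],
    [0, 0, 0],
    [0, 0, 0]
  ]
}}

```text
clock: 7.6
position: [0.551, 0.1648, 0.0923]
tool_rot: [-3.142, 0.0, 1.521]
force: [0.9, -0.0, -1.2]
grip_width: 0.0139
```

```bash
python3 c.py
```

```text
t 7.6 pos [551.  164.8  92.3] rpy [-3.1415  0.      1.5205] F [ 0.9 -0.  -1.2] M [ 0.07 -0.03  0.02] w 0.0139 q [-0.14  0.65 -0.36  1.83  0.33  0.72 -0.73]
```

Request:
{"op": "arm_command", "data": {
  "gripper": [1, 1, 1],
  "slide": [
    [0, 0, 0.05],
    [0, 0, 0.1],
    [0, 0, 0.1]
  ],
  "turn": [
    [0, 0, 0],
    [0, 0, 0],
    [0, 0, 0]
  ]
}}

```text
clock: 7.98
position: [0.5511, 0.1649, 0.0914]
tool_rot: [3.141, -0.0, 1.521]
force: [-0.7, 0.5, 1.1]
grip_width: 0.0146
```

```bash
python3 c.py
```

```text
t 7.97 pos [551.1 164.9  91.4] rpy [ 3.1414e+00 -1.0000e-04  1.5206e+00] F [-0.7  0.5  1.1] M [-0.14  0.05 -0.1 ] w 0.0146 q [-0.14  0.65 -0.36  1.83  0.33  0.72 -0.73]
```

Contact with the lug top comes at TCP z ≈ 92.4, so the bore axis is at TCP z ≈ 63.4. Now the −x side of the lug.

Request:
{"op": "arm_command", "data": {
  "gripper": [1, 1, 1, 1, 1],
  "slide": [
    [0, 0, -1],
    [0, -2.2, -1],
    [0, -4.5, -1],
    [0, -4.5, 0.5],
    [0, -4.5, 1.6]
  ],
  "turn": [
    [0, 0, 0],
    [0, 0, 0],
    [0, 0, 0],
    [0, 0, 0],
    [0, 0, 0]
  ]
}}

```text
clock: 8.6
position: [0.5066, 0.167, 0.0748]
tool_rot: [3.141, -0.0, 1.52]
force: [0.3, -0.6, -2.2]
grip_width: 0.014
```

Request:
{"op": "arm_command", "data": {
  "gripper": [1, 1, 1, 1, 1],
  "slide": [
    [0, 0.1, 0],
    [0, 0.2, 0],
    [0, 0.3, 0],
    [0, 0.4, 0],
    [0, 0.4, 0]
  ],
  "turn": [
    [0, 0, 0],
    [0, 0, 0],
    [0, 0, 0],
    [0, 0, 0],
    [0, 0, 0]
  ]
}}

```text
clock: 9.22
position: [0.5102, 0.1669, 0.0754]
tool_rot: [3.141, -0.0, 1.52]
force: [0.6, 0.1, -1.3]
grip_width: 0.014
```

```bash
python3 c.py
```

```text
t 9.22 pos [510.2 166.9  75.4] rpy [ 3.1414e+00 -1.0000e-04  1.5204e+00] F [ 0.6  0.1 -1.3] M [ 0.13 -0.   -0.01] w 0.014 q [-0.17  0.63 -0.35  1.94  0.35  0.63 -0.79]
```

Request:
{"op": "arm_command", "data": {
  "gripper": [1, 1, 1],
  "slide": [
    [0, 0.1, 0],
    [0, 0.2, 0],
    [0, 0.2, 0]
  ],
  "turn": [
    [0, 0, 0],
    [0, 0, 0],
    [0, 0, 0]
  ]
}}

```text
clock: 9.6
position: [0.5122, 0.1668, 0.0753]
tool_rot: [3.142, -0.0, 1.52]
force: [-0.4, 0.5, -0.9]
grip_width: 0.0137
```

```bash
python3 c.py
```

```text
t 9.6 pos [512.2 166.8  75.3] rpy [ 3.1415e+00 -1.0000e-04  1.5204e+00] F [-0.4  0.5 -0.9] M [ 0.11 -0.   -0.05] w 0.0137 q [-0.17  0.63 -0.35  1.93  0.35  0.64 -0.79]
```

Request:
{"op": "arm_command", "data": {
  "gripper": [1, 1, 1],
  "slide": [
    [0, 0.1, 0],
    [0, 0.2, 0],
    [0, 0.2, 0]
  ],
  "turn": [
    [0, 0, 0],
    [0, 0, 0],
    [0, 0, 0]
  ]
}}

```text
clock: 9.98
position: [0.5142, 0.1667, 0.0753]
tool_rot: [3.142, -0.0, 1.52]
force: [0.4, -1.1, -1.8]
grip_width: 0.0142
```

```bash
python3 c.py
```

```text
t 9.97 pos [514.2 166.7  75.3] rpy [ 3.1415 -0.      1.5204] F [ 0.4 -1.1 -1.8] M [ 0.14 -0.01 -0.  ] w 0.0142 q [-0.17  0.63 -0.35  1.93  0.35  0.64 -0.79]
```

Request:
{"op": "arm_command", "data": {
  "gripper": [1, 1, 1],
  "slide": [
    [0, 0.1, 0],
    [0, 0.2, 0],
    [0, 0.2, 0]
  ],
  "turn": [
    [0, 0, 0],
    [0, 0, 0],
    [0, 0, 0]
  ]
}}

```text
clock: 10.35
position: [0.5161, 0.1665, 0.0753]
tool_rot: [-3.142, -0.0, 1.52]
force: [-1.4, 0.6, -2.0]
grip_width: 0.0143
```

```bash
python3 c.py
```

```text
t 10.35 pos [516.1 166.5  75.3] rpy [-3.1416 -0.      1.5204] F [-1.4  0.6 -2. ] M [ 0.12 -0.03  0.04] w 0.0143 q [-0.17  0.63 -0.35  1.92  0.35  0.64 -0.78]
```

Request:
{"op": "arm_command", "data": {
  "gripper": [1, 1, 1],
  "slide": [
    [0, 0.05, 0],
    [0, 0.1, 0],
    [0, 0.1, 0]
  ],
  "turn": [
    [0, 0, 0],
    [0, 0, 0],
    [0, 0, 0]
  ]
}}

```text
clock: 10.72
position: [0.517, 0.1666, 0.0753]
tool_rot: [-3.141, -0.0, 1.52]
force: [-1.3, 1.1, -2.1]
grip_width: 0.014
```

```bash
python3 c.py
```

```text
t 10.72 pos [517.  166.6  75.3] rpy [-3.1414 -0.      1.5204] F [-1.3  1.1 -2.1] M [ 0.2   0.15 -0.14] w 0.014 q [-0.17  0.63 -0.35  1.92  0.35  0.64 -0.78]
```

Request:
{"op": "arm_command", "data": {
  "gripper": [1, 1, 1],
  "slide": [
    [0, 0.05, 0],
    [0, 0.1, 0],
    [0, 0.1, 0]
  ],
  "turn": [
    [0, 0, 0],
    [0, 0, 0],
    [0, 0, 0]
  ]
}}

```text
clock: 11.1
position: [0.5179, 0.1665, 0.0752]
tool_rot: [-3.141, 0.0, 1.52]
force: [-3.3, 1.0, -1.2]
grip_width: 0.014
```

```bash
python3 c.py
```

```text
t 11.1 pos [517.9 166.5  75.2] rpy [-3.1411e+00  1.0000e-04  1.5204e+00] F [-3.3  1.  -1.2] M [ 0.21  0.64 -0.47] w 0.014 q [-0.17  0.63 -0.35  1.92  0.35  0.65 -0.78]
```

Request:
{"op": "arm_command", "data": {
  "gripper": [1, 1, 1],
  "slide": [
    [0, 0.05, 0],
    [0, 0.1, 0],
    [0, 0.1, 0]
  ],
  "turn": [
    [0, 0, 0],
    [0, 0, 0],
    [0, 0, 0]
  ]
}}

```text
clock: 11.48
position: [0.5188, 0.1664, 0.0752]
tool_rot: [-3.141, 0.0, 1.52]
force: [-4.9, 1.2, -1.0]
grip_width: 0.014
```

```bash
python3 c.py
```

```text
t 11.47 pos [518.8 166.4  75.2] rpy [-3.1410e+00  2.0000e-04  1.5203e+00] F [-4.9  1.2 -1. ] M [ 0.23  1.02 -0.73] w 0.014 q [-0.16  0.64 -0.35  1.92  0.35  0.65 -0.78]
```

Side contact is at TCP x ≈ 516.6, so the bore sits at TCP (545.6, 165.0, 63.4) at this depth. That agrees with the picture, about −5 mm in x. I'll back out and line up.

Request:
{"op": "arm_command", "data": {
  "gripper": [1, 1, 1, 1, 1],
  "slide": [
    [0, -0.5, 0],
    [2.5, -0.5, 0],
    [3.5, 0.7, 0],
    [3.5, 2.68, 0.6],
    [3.5, 2.68, 1.18]
  ],
  "turn": [
    [0, 0, 0],
    [0, 0, 0],
    [0, 0, 0],
    [0, 0, 0],
    [0, 0, 0]
  ]
}}

```text
clock: 12.1
position: [0.5488, 0.1999, 0.0634]
tool_rot: [3.14, -0.0, 1.52]
force: [0.0, 0.5, -1.8]
grip_width: 0.0142
```

Request:
{"op": "arm_command", "data": {
  "gripper": [1, 1],
  "slide": [
    [0, 0, 0],
    [0, 0, 0]
  ],
  "turn": [
    [0, 0, 0],
    [0, 0, 0]
  ]
}}

```text
clock: 12.35
position: [0.5472, 0.2001, 0.0637]
tool_rot: [3.142, -0.0, 1.521]
force: [-0.6, -0.0, -2.2]
grip_width: 0.014
```

```bash
python3 c.py 547.3 200 63.4 1.5204
python3 - <<'E'
from h import *
o=[]
for n in("top","scene"):
    f=vision.grab_frame(n);cv2.imwrite(f"pics/{n}4.png",f)
    u,v=proj(n,[[.545,.08,.1]])[0].astype(int)
    c=f[v-40:v+40,u-40:u+40];o.append(cv2.resize(c,(398,398),interpolation=cv2.INTER_CUBIC));print(n,u,v)
cv2.imwrite("pics/c4.png",np.hstack(o))
E
```

```text
t 12.35 pos [547.2 200.1  63.7] rpy [ 3.1415 -0.      1.521 ] F [-0.6 -0.  -2.2] M [ 0.16 -0.01  0.02] w 0.014 q [-0.21  0.7  -0.34  1.82  0.35  0.68 -0.8 ]
slide cm [-0.01  0.01  0.03] turn deg [ 0.   -0.    0.03]
top 194 183
scene 314 186
```

View pics/c4.png

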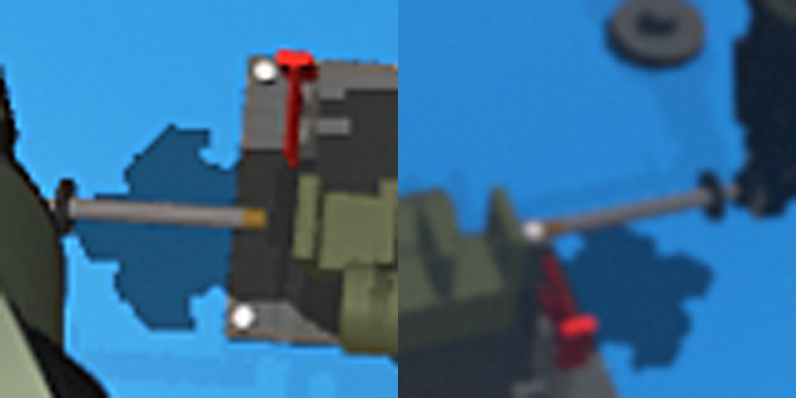

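The nose is 18 mm in front of the lug face, at crop (265,217), and looks centred on it. Advancing.

Request:
{"op": "arm_command", "data": {
  "gripper": [1, 1, 1, 1, 1],
  "slide": [
    [-0.4, 0, 0.03],
    [-0.8, 0, 0.03],
    [-1.2, 0, 0.03],
    [-1.4, 0, 0.03],
    [-1.4, 0, 0.03]
  ],
  "turn": [
    [0, 0, 0],
    [0, 0, 0],
    [0, 0, 0],
    [0, 0, 0],
    [0, 0, 0]
  ]
}}

```text
clock: 13.08
position: [0.5469, 0.1858, 0.0632]
tool_rot: [3.142, -0.0, 1.52]
force: [1.1, -0.9, -2.1]
grip_width: 0.0145
```

Request:
{"op": "arm_command", "data": {
  "gripper": [1, 1, 1, 1],
  "slide": [
    [-0.05, 0, 0],
    [-0.1, 0, 0],
    [-0.15, 0, 0],
    [-0.15, 0, 0]
  ],
  "turn": [
    [0, 0, 0],
    [0, 0, 0],
    [0, 0, 0],
    [0, 0, 0]
  ]
}}

```text
clock: 13.58
position: [0.5468, 0.1845, 0.0632]
tool_rot: [-3.142, -0.0, 1.52]
force: [-0.4, 0.3, -1.7]
grip_width: 0.0143
```

```bash
python3 c.py
```

```text
t 13.57 pos [546.8 184.5  63.2] rpy [-3.1416 -0.      1.5205] F [-0.4  0.3 -1.7] M [0.12 0.04 0.03] w 0.0143 q [-0.19  0.69 -0.34  1.84  0.35  0.67 -0.78]
```

Request:
{"op": "arm_command", "data": {
  "gripper": [1, 1, 1, 1],
  "slide": [
    [-0.05, 0, 0],
    [-0.1, 0, 0],
    [-0.15, 0, 0],
    [-0.15, 0, 0]
  ],
  "turn": [
    [0, 0, 0],
    [0, 0, 0],
    [0, 0, 0],
    [0, 0, 0]
  ]
}}

```text
clock: 14.08
position: [0.5467, 0.183, 0.0632]
tool_rot: [-3.142, 0.0, 1.52]
force: [-0.5, -0.5, -2.0]
grip_width: 0.0139
```

```bash
python3 c.py
```

```text
t 14.07 pos [546.7 183.   63.2] rpy [-3.1416  0.      1.5205] F [-0.5 -0.5 -2. ] M [ 0.11 -0.03  0.05] w 0.0139 q [-0.18  0.69 -0.34  1.84  0.35  0.67 -0.78]
```

Request:
{"op": "arm_command", "data": {
  "gripper": [1, 1, 1, 1],
  "slide": [
    [-0.05, 0, 0],
    [-0.1, 0, 0],
    [-0.15, 0, 0],
    [-0.15, 0, 0]
  ],
  "turn": [
    [0, 0, 0],
    [0, 0, 0],
    [0, 0, 0],
    [0, 0, 0]
  ]
}}

```text
clock: 14.58
position: [0.5467, 0.1815, 0.0632]
tool_rot: [-3.142, -0.0, 1.52]
force: [0.8, -0.4, -1.1]
grip_width: 0.014
```

```bash
python3 c.py
```

```text
t 14.57 pos [546.7 181.5  63.2] rpy [-3.1416 -0.      1.5205] F [ 0.8 -0.4 -1.1] M [ 0.06 -0.02 -0.01] w 0.014 q [-0.18  0.69 -0.34  1.84  0.35  0.67 -0.78]
```

Request:
{"op": "arm_command", "data": {
  "gripper": [1, 1, 1],
  "slide": [
    [-0.05, 0, 0],
    [-0.1, 0, 0],
    [-0.1, 0, 0]
  ],
  "turn": [
    [0, 0, 0],
    [0, 0, 0],
    [0, 0, 0]
  ]
}}

```text
clock: 14.95
position: [0.5466, 0.1805, 0.0632]
tool_rot: [-3.142, -0.0, 1.52]
force: [-0.3, 1.0, -1.1]
grip_width: 0.0141
```

```bash
python3 c.py
```

```text
t 14.95 pos [546.6 180.5  63.2] rpy [-3.1415 -0.      1.5204] F [-0.3  1.  -1.1] M [ 0.12 -0.    0.02] w 0.0141 q [-0.18  0.69 -0.34  1.84  0.35  0.67 -0.78]
```

Request:
{"op": "arm_command", "data": {
  "gripper": [1, 1, 1],
  "slide": [
    [-0.05, 0, 0],
    [-0.1, 0, 0],
    [-0.1, 0, 0]
  ],
  "turn": [
    [0, 0, 0],
    [0, 0, 0],
    [0, 0, 0]
  ]
}}

```text
clock: 15.32
position: [0.5466, 0.1795, 0.0632]
tool_rot: [-3.142, 0.0, 1.52]
force: [-0.4, -0.2, -1.8]
grip_width: 0.0138
```

```bash
python3 c.py
```

```text
t 15.32 pos [546.6 179.5  63.2] rpy [-3.1415  0.      1.5204] F [-0.4 -0.2 -1.8] M [ 0.12 -0.01 -0.  ] w 0.0138 q [-0.18  0.69 -0.34  1.84  0.35  0.67 -0.78]
```

Request:
{"op": "arm_command", "data": {
  "gripper": [1, 1, 1, 1],
  "slide": [
    [-0.05, 0, 0],
    [-0.1, 0, 0],
    [-0.15, 0, 0],
    [-0.15, 0, 0]
  ],
  "turn": [
    [0, 0, 0],
    [0, 0, 0],
    [0, 0, 0],
    [0, 0, 0]
  ]
}}

```text
clock: 15.82
position: [0.5465, 0.178, 0.0632]
tool_rot: [3.142, -0.0, 1.52]
force: [-0.4, -0.3, -2.8]
grip_width: 0.0143
```

Request:
{"op": "arm_command", "data": {
  "gripper": [1, 1, 1],
  "slide": [
    [-0.05, 0, 0],
    [-0.1, 0, 0],
    [-0.1, 0, 0]
  ],
  "turn": [
    [0, 0, 0],
    [0, 0, 0],
    [0, 0, 0]
  ]
}}

```text
clock: 16.2
position: [0.5464, 0.177, 0.0632]
tool_rot: [-3.142, 0.0, 1.52]
force: [-0.3, 0.3, -1.6]
grip_width: 0.0143
```

Request:
{"op": "arm_command", "data": {
  "gripper": [1, 1, 1],
  "slide": [
    [-0.05, 0, 0],
    [-0.1, 0, 0],
    [-0.1, 0, 0]
  ],
  "turn": [
    [0, 0, 0],
    [0, 0, 0],
    [0, 0, 0]
  ]
}}

```text
clock: 16.58
position: [0.5464, 0.176, 0.0632]
tool_rot: [3.142, -0.0, 1.52]
force: [-0.9, 0.2, -1.3]
grip_width: 0.014
```

```bash
python3 c.py
```

```text
t 16.57 pos [546.4 176.   63.2] rpy [ 3.1416 -0.      1.5204] F [-0.9  0.2 -1.3] M [ 0.14  0.02 -0.01] w 0.014 q [-0.17  0.69 -0.34  1.85  0.35  0.67 -0.77]
```

Request:
{"op": "arm_command", "data": {
  "gripper": [1, 1, 1],
  "slide": [
    [-0.05, 0, 0],
    [-0.1, 0, 0],
    [-0.1, 0, 0]
  ],
  "turn": [
    [0, 0, 0],
    [0, 0, 0],
    [0, 0, 0]
  ]
}}

```text
clock: 16.95
position: [0.5463, 0.175, 0.0632]
tool_rot: [-3.142, -0.0, 1.52]
force: [-0.2, -0.5, -1.5]
grip_width: 0.0146
```

Request:
{"op": "arm_command", "data": {
  "gripper": [1, 1, 1],
  "slide": [
    [-0.05, 0, 0],
    [-0.1, 0, 0],
    [-0.1, 0, 0]
  ],
  "turn": [
    [0, 0, 0],
    [0, 0, 0],
    [0, 0, 0]
  ]
}}

```text
clock: 17.32
position: [0.5463, 0.174, 0.0632]
tool_rot: [-3.142, 0.0, 1.52]
force: [1.0, -0.3, -2.4]
grip_width: 0.014
```

Request:
{"op": "arm_command", "data": {
  "gripper": [1, 1, 1],
  "slide": [
    [-0.05, 0, 0],
    [-0.1, 0, 0],
    [-0.1, 0, 0]
  ],
  "turn": [
    [0, 0, 0],
    [0, 0, 0],
    [0, 0, 0]
  ]
}}

```text
clock: 17.7
position: [0.5463, 0.173, 0.0632]
tool_rot: [3.142, -0.0, 1.52]
force: [-0.3, -0.7, -1.0]
grip_width: 0.0144
```

```bash
python3 c.py
```

```text
t 17.7 pos [546.3 173.   63.2] rpy [ 3.1416 -0.      1.5205] F [-0.3 -0.7 -1. ] M [ 0.12 -0.04 -0.04] w 0.0144 q [-0.17  0.69 -0.34  1.85  0.35  0.67 -0.77]
```

Request:
{"op": "arm_command", "data": {
  "gripper": [1, 1, 1],
  "slide": [
    [-0.05, 0, 0],
    [-0.1, 0, 0],
    [-0.15, 0, 0]
  ],
  "turn": [
    [0, 0, 0],
    [0, 0, 0],
    [0, 0, 0]
  ]
}}

```text
clock: 18.08
position: [0.5461, 0.1715, 0.0632]
tool_rot: [-3.142, 0.0, 1.521]
force: [1.1, 0.0, -1.3]
grip_width: 0.0145
```

Request:
{"op": "arm_command", "data": {
  "gripper": [1, 1, 1],
  "slide": [
    [-0.05, 0, 0],
    [-0.1, 0, 0],
    [-0.15, 0, 0]
  ],
  "turn": [
    [0, 0, 0],
    [0, 0, 0],
    [0, 0, 0]
  ]
}}

```text
clock: 18.45
position: [0.5461, 0.1701, 0.0632]
tool_rot: [3.142, -0.0, 1.521]
force: [0.2, -0.3, -2.5]
grip_width: 0.014
```

Request:
{"op": "arm_command", "data": {
  "gripper": [1, 1, 1],
  "slide": [
    [-0.05, 0, 0],
    [-0.1, 0, 0],
    [-0.15, 0, 0]
  ],
  "turn": [
    [0, 0, 0],
    [0, 0, 0],
    [0, 0, 0]
  ]
}}

```text
clock: 18.82
position: [0.546, 0.1685, 0.0632]
tool_rot: [-3.142, 0.0, 1.52]
force: [0.2, -0.3, -1.7]
grip_width: 0.0143
```

```bash
python3 c.py
```

```text
t 18.82 pos [546.  168.5  63.2] rpy [-3.1415  0.      1.5205] F [ 0.2 -0.3 -1.7] M [ 0.14 -0.02 -0.03] w 0.0143 q [-0.16  0.69 -0.34  1.85  0.35  0.66 -0.76]
```

No resistance at a depth where the nose must already be in the bore. I'll carry on through lug 1, watching the forces.

Request:
{"op": "arm_command", "data": {
  "gripper": [1, 1, 1, 1],
  "slide": [
    [-0.1, 0, 0],
    [-0.2, 0, 0],
    [-0.3, 0, 0],
    [-0.4, 0, 0]
  ],
  "turn": [
    [0, 0, 0],
    [0, 0, 0],
    [0, 0, 0],
    [0, 0, 0]
  ]
}}

```text
clock: 19.32
position: [0.5458, 0.1645, 0.0632]
tool_rot: [3.142, -0.0, 1.52]
force: [0.3, 0.6, -1.7]
grip_width: 0.0142
```

Request:
{"op": "arm_command", "data": {
  "gripper": [1, 1, 1, 1],
  "slide": [
    [-0.1, 0, 0],
    [-0.2, 0, 0],
    [-0.3, 0, 0],
    [-0.4, 0, 0]
  ],
  "turn": [
    [0, 0, 0],
    [0, 0, 0],
    [0, 0, 0],
    [0, 0, 0]
  ]
}}

```text
clock: 19.82
position: [0.5456, 0.1605, 0.0632]
tool_rot: [-3.142, 0.0, 1.521]
force: [-0.7, 0.5, -1.9]
grip_width: 0.0143
```

```bash
python3 c.py
```

```text
t 19.82 pos [545.6 160.5  63.2] rpy [-3.1416  0.      1.5205] F [-0.7  0.5 -1.9] M [ 0.15 -0.01 -0.03] w 0.0143 q [-0.15  0.68 -0.34  1.86  0.35  0.66 -0.75]
```

Request:
{"op": "arm_command", "data": {
  "gripper": [1, 1, 1, 1],
  "slide": [
    [-0.1, 0, 0],
    [-0.2, 0, 0],
    [-0.3, 0, 0],
    [-0.4, 0, 0]
  ],
  "turn": [
    [0, 0, 0],
    [0, 0, 0],
    [0, 0, 0],
    [0, 0, 0]
  ]
}}

```text
clock: 20.32
position: [0.5454, 0.1565, 0.0632]
tool_rot: [-3.142, -0.0, 1.52]
force: [0.6, -0.3, -1.3]
grip_width: 0.014
```

```bash
python3 c.py
```

```text
t 20.32 pos [545.4 156.5  63.2] rpy [-3.1416 -0.      1.5205] F [ 0.6 -0.3 -1.3] M [ 0.12 -0.02  0.01] w 0.014 q [-0.14  0.68 -0.34  1.86  0.35  0.66 -0.75]
```

Request:
{"op": "arm_command", "data": {
  "gripper": [1, 1, 1, 1, 1],
  "slide": [
    [-0.3, 0, 0],
    [-0.6, 0, 0],
    [-1.0, 0, 0],
    [-1.4, 0, 0],
    [-1.7, 0, 0]
  ],
  "turn": [
    [0, 0, 0],
    [0, 0, 0],
    [0, 0, 0],
    [0, 0, 0],
    [0, 0, 0]
  ]
}}

```text
clock: 20.95
position: [0.5446, 0.1392, 0.0632]
tool_rot: [3.142, 0.0, 1.52]
force: [-0.2, -0.1, -0.8]
grip_width: 0.0139
```

```bash
python3 c.py
```

```text
t 20.95 pos [544.6 139.2  63.2] rpy [3.1416 0.     1.5203] F [-0.2 -0.1 -0.8] M [ 0.13 -0.03  0.01] w 0.0139 q [-0.11  0.67 -0.34  1.88  0.36  0.65 -0.72]
```

Request:
{"op": "arm_command", "data": {
  "gripper": [1, 1, 1, 1],
  "slide": [
    [-0.05, 0, 0],
    [-0.1, 0, 0],
    [-0.15, 0, 0],
    [-0.2, 0, 0]
  ],
  "turn": [
    [0, 0, 0],
    [0, 0, 0],
    [0, 0, 0],
    [0, 0, 0]
  ]
}}

```text
clock: 21.45
position: [0.5445, 0.1377, 0.0632]
tool_rot: [-3.142, -0.0, 1.521]
force: [0.8, -0.1, -1.5]
grip_width: 0.0139
```

Request:
{"op": "arm_command", "data": {
  "gripper": [1, 1, 1, 1],
  "slide": [
    [-0.05, 0, 0],
    [-0.1, 0, 0],
    [-0.15, 0, 0],
    [-0.2, 0, 0]
  ],
  "turn": [
    [0, 0, 0],
    [0, 0, 0],
    [0, 0, 0],
    [0, 0, 0]
  ]
}}

```text
clock: 21.95
position: [0.5443, 0.1356, 0.0632]
tool_rot: [-3.142, -0.0, 1.521]
force: [0.1, 0.5, -2.3]
grip_width: 0.014
```

```bash
python3 c.py
```

```text
t 21.95 pos [544.3 135.6  63.2] rpy [-3.1415 -0.      1.5205] F [ 0.1  0.5 -2.3] M [ 0.15  0.02 -0.  ] w 0.014 q [-0.1   0.67 -0.35  1.88  0.36  0.65 -0.72]
```

Request:
{"op": "arm_command", "data": {
  "gripper": [1, 1, 1, 1],
  "slide": [
    [-0.05, 0, 0],
    [-0.1, 0, 0],
    [-0.15, 0, 0],
    [-0.2, 0, 0]
  ],
  "turn": [
    [0, 0, 0],
    [0, 0, 0],
    [0, 0, 0],
    [0, 0, 0]
  ]
}}

```text
clock: 22.45
position: [0.5443, 0.1336, 0.0632]
tool_rot: [3.142, -0.0, 1.521]
force: [-1.0, 0.4, -1.7]
grip_width: 0.0141
```

Request:
{"op": "arm_command", "data": {
  "gripper": [1, 1, 1, 1],
  "slide": [
    [-0.05, 0, 0],
    [-0.1, 0, 0],
    [-0.15, 0, 0],
    [-0.15, 0, 0]
  ],
  "turn": [
    [0, 0, 0],
    [0, 0, 0],
    [0, 0, 0],
    [0, 0, 0]
  ]
}}

```text
clock: 22.95
position: [0.5442, 0.132, 0.0632]
tool_rot: [-3.142, 0.0, 1.52]
force: [0.9, -0.2, -2.2]
grip_width: 0.0143
```

Request:
{"op": "arm_command", "data": {
  "gripper": [1, 1, 1, 1],
  "slide": [
    [-0.05, 0, 0],
    [-0.1, 0, 0],
    [-0.15, 0, 0],
    [-0.15, 0, 0]
  ],
  "turn": [
    [0, 0, 0],
    [0, 0, 0],
    [0, 0, 0],
    [0, 0, 0]
  ]
}}

```text
clock: 23.45
position: [0.5441, 0.1306, 0.0632]
tool_rot: [-3.142, -0.0, 1.521]
force: [0.9, 0.9, -1.8]
grip_width: 0.014
```

Request:
{"op": "arm_command", "data": {
  "gripper": [1, 1, 1, 1],
  "slide": [
    [-0.05, 0, 0],
    [-0.1, 0, 0],
    [-0.15, 0, 0],
    [-0.15, 0, 0]
  ],
  "turn": [
    [0, 0, 0],
    [0, 0, 0],
    [0, 0, 0],
    [0, 0, 0]
  ]
}}

```text
clock: 23.95
position: [0.544, 0.1291, 0.0632]
tool_rot: [-3.142, 0.0, 1.52]
force: [-0.9, 0.8, -2.7]
grip_width: 0.0139
```

```bash
python3 c.py
```

```text
t 23.95 pos [544.  129.1  63.2] rpy [-3.1415  0.      1.5205] F [-0.9  0.8 -2.7] M [ 0.12 -0.01  0.  ] w 0.0139 q [-0.09  0.67 -0.35  1.88  0.36  0.65 -0.71]
```

Request:
{"op": "arm_command", "data": {
  "gripper": [1, 1, 1, 1],
  "slide": [
    [-0.05, 0, 0],
    [-0.1, 0, 0],
    [-0.15, 0, 0],
    [-0.15, 0, 0]
  ],
  "turn": [
    [0, 0, 0],
    [0, 0, 0],
    [0, 0, 0],
    [0, 0, 0]
  ]
}}

```text
clock: 24.45
position: [0.5439, 0.1276, 0.0632]
tool_rot: [-3.142, -0.0, 1.521]
force: [0.6, -0.2, -2.3]
grip_width: 0.0144
```

Request:
{"op": "arm_command", "data": {
  "gripper": [1, 1, 1, 1],
  "slide": [
    [-0.05, 0, 0],
    [-0.1, 0, 0],
    [-0.15, 0, 0],
    [-0.15, 0, 0]
  ],
  "turn": [
    [0, 0, 0],
    [0, 0, 0],
    [0, 0, 0],
    [0, 0, 0]
  ]
}}

```text
clock: 24.95
position: [0.5439, 0.1261, 0.0632]
tool_rot: [-3.142, -0.0, 1.521]
force: [0.5, 0.5, -1.3]
grip_width: 0.0142
```

Request:
{"op": "arm_command", "data": {
  "gripper": [1, 1, 1, 1],
  "slide": [
    [-0.05, 0, 0],
    [-0.1, 0, 0],
    [-0.15, 0, 0],
    [-0.15, 0, 0]
  ],
  "turn": [
    [0, 0, 0],
    [0, 0, 0],
    [0, 0, 0],
    [0, 0, 0]
  ]
}}

```text
clock: 25.45
position: [0.5438, 0.1245, 0.0632]
tool_rot: [-3.142, 0.0, 1.52]
force: [-1.1, 0.9, -1.5]
grip_width: 0.0141
```

```bash
python3 c.py
```

```text
t 25.45 pos [543.8 124.5  63.2] rpy [-3.1416  0.      1.5204] F [-1.1  0.9 -1.5] M [ 0.13 -0.04 -0.03] w 0.0141 q [-0.08  0.67 -0.35  1.89  0.36  0.64 -0.7 ]
```

Free in lug 2 as well. On to lug 3, whose face comes at TCP y ≈ 84.

Request:
{"op": "arm_command", "data": {
  "gripper": [1, 1, 1, 1, 1],
  "slide": [
    [-0.3, 0, 0],
    [-0.6, 0, 0],
    [-0.9, 0, 0],
    [-1.2, 0, 0],
    [-1.5, 0, 0]
  ],
  "turn": [
    [0, 0, 0],
    [0, 0, 0],
    [0, 0, 0],
    [0, 0, 0],
    [0, 0, 0]
  ]
}}

```text
clock: 26.08
position: [0.543, 0.1094, 0.0632]
tool_rot: [-3.142, 0.0, 1.52]
force: [-0.3, -0.5, -1.4]
grip_width: 0.0139
```

```bash
python3 c.py
```

```text
t 26.07 pos [543.  109.4  63.2] rpy [-3.1416  0.      1.5205] F [-0.3 -0.5 -1.4] M [0.16 0.02 0.04] w 0.0139 q [-0.06  0.67 -0.35  1.9   0.36  0.64 -0.68]
```

Request:
{"op": "arm_command", "data": {
  "gripper": [1, 1, 1, 1, 1],
  "slide": [
    [-0.3, 0, 0],
    [-0.6, 0, 0],
    [-0.9, 0, 0],
    [-1.2, 0, 0],
    [-1.5, 0, 0]
  ],
  "turn": [
    [0, 0, 0],
    [0, 0, 0],
    [0, 0, 0],
    [0, 0, 0],
    [0, 0, 0]
  ]
}}

```text
clock: 26.7
position: [0.5423, 0.0945, 0.0632]
tool_rot: [3.142, -0.0, 1.52]
force: [-0.1, 0.0, -2.0]
grip_width: 0.0138
```

```bash
python3 c.py
```

```text
t 26.7 pos [542.3  94.5  63.2] rpy [ 3.1415e+00 -1.0000e-04  1.5205e+00] F [-0.1  0.  -2. ] M [ 0.17 -0.05  0.04] w 0.0138 q [-0.03  0.66 -0.35  1.91  0.36  0.63 -0.65]
```

Request:
{"op": "arm_command", "data": {
  "gripper": [1, 1, 1, 1, 1],
  "slide": [
    [-0.1, 0, 0],
    [-0.2, 0, 0],
    [-0.3, 0, 0],
    [-0.4, 0, 0],
    [-0.4, 0, 0]
  ],
  "turn": [
    [0, 0, 0],
    [0, 0, 0],
    [0, 0, 0],
    [0, 0, 0],
    [0, 0, 0]
  ]
}}

```text
clock: 27.32
position: [0.5421, 0.0906, 0.0632]
tool_rot: [-3.141, 0.0, 1.52]
force: [0.4, -0.4, -1.5]
grip_width: 0.014
```

```bash
python3 c.py
```

```text
t 27.32 pos [542.1  90.6  63.2] rpy [-3.1415  0.      1.5204] F [ 0.4 -0.4 -1.5] M [ 0.1  -0.11  0.03] w 0.014 q [-0.02  0.66 -0.35  1.91  0.36  0.63 -0.65]
```

Request:
{"op": "arm_command", "data": {
  "gripper": [1, 1, 1, 1],
  "slide": [
    [-0.05, 0, 0],
    [-0.1, 0, 0],
    [-0.15, 0, 0],
    [-0.2, 0, 0]
  ],
  "turn": [
    [0, 0, 0],
    [0, 0, 0],
    [0, 0, 0],
    [0, 0, 0]
  ]
}}

```text
clock: 27.82
position: [0.542, 0.0886, 0.0632]
tool_rot: [-3.142, -0.0, 1.52]
force: [0.5, -0.1, -1.2]
grip_width: 0.0144
```

Request:
{"op": "arm_command", "data": {
  "gripper": [1, 1, 1, 1],
  "slide": [
    [-0.05, 0, 0],
    [-0.1, 0, 0],
    [-0.15, 0, 0],
    [-0.15, 0, 0]
  ],
  "turn": [
    [0, 0, 0],
    [0, 0, 0],
    [0, 0, 0],
    [0, 0, 0]
  ]
}}

```text
clock: 28.32
position: [0.5419, 0.0871, 0.0632]
tool_rot: [3.142, 0.0, 1.521]
force: [-0.4, 0.7, -2.6]
grip_width: 0.0141
```

```bash
python3 c.py
```

```text
t 28.32 pos [541.9  87.1  63.2] rpy [3.1416 0.     1.5205] F [-0.4  0.7 -2.6] M [ 0.13 -0.02  0.07] w 0.0141 q [-0.02  0.66 -0.35  1.91  0.36  0.63 -0.64]
```

Request:
{"op": "arm_command", "data": {
  "gripper": [1, 1, 1, 1],
  "slide": [
    [-0.05, 0, 0],
    [-0.1, 0, 0],
    [-0.15, 0, 0],
    [-0.15, 0, 0]
  ],
  "turn": [
    [0, 0, 0],
    [0, 0, 0],
    [0, 0, 0],
    [0, 0, 0]
  ]
}}

```text
clock: 28.82
position: [0.5419, 0.0856, 0.0632]
tool_rot: [-3.142, -0.0, 1.52]
force: [-0.5, 0.7, -1.3]
grip_width: 0.0144
```

Request:
{"op": "arm_command", "data": {
  "gripper": [1, 1, 1, 1],
  "slide": [
    [-0.05, 0, 0],
    [-0.1, 0, 0],
    [-0.15, 0, 0],
    [-0.15, 0, 0]
  ],
  "turn": [
    [0, 0, 0],
    [0, 0, 0],
    [0, 0, 0],
    [0, 0, 0]
  ]
}}

```text
clock: 29.32
position: [0.5417, 0.0841, 0.0632]
tool_rot: [-3.142, -0.0, 1.52]
force: [1.0, 0.9, -1.5]
grip_width: 0.0137
```

```bash
python3 c.py
```

```text
t 29.32 pos [541.7  84.1  63.2] rpy [-3.1415 -0.      1.5204] F [ 1.   0.9 -1.5] M [ 0.15  0.06 -0.02] w 0.0137 q [-0.01  0.66 -0.35  1.91  0.36  0.63 -0.64]
```

Request:
{"op": "arm_command", "data": {
  "gripper": [1, 1, 1, 1],
  "slide": [
    [-0.05, 0, 0],
    [-0.1, 0, 0],
    [-0.15, 0, 0],
    [-0.15, 0, 0]
  ],
  "turn": [
    [0, 0, 0],
    [0, 0, 0],
    [0, 0, 0],
    [0, 0, 0]
  ]
}}

```text
clock: 29.82
position: [0.5417, 0.0826, 0.0632]
tool_rot: [-3.142, -0.0, 1.52]
force: [0.0, -0.5, -2.3]
grip_width: 0.0141
```

Request:
{"op": "arm_command", "data": {
  "gripper": [1, 1, 1, 1],
  "slide": [
    [-0.05, 0, 0],
    [-0.1, 0, 0],
    [-0.15, 0, 0],
    [-0.15, 0, 0]
  ],
  "turn": [
    [0, 0, 0],
    [0, 0, 0],
    [0, 0, 0],
    [0, 0, 0]
  ]
}}

```text
clock: 30.32
position: [0.5416, 0.0811, 0.0632]
tool_rot: [-3.142, 0.0, 1.52]
force: [0.2, 0.2, -1.7]
grip_width: 0.014
```

```bash
python3 c.py
```

```text
t 30.32 pos [541.6  81.1  63.2] rpy [-3.1416  0.      1.5204] F [ 0.2  0.2 -1.7] M [ 0.15 -0.04  0.02] w 0.014 q [-0.01  0.66 -0.35  1.92  0.36  0.63 -0.63]
```

Request:
{"op": "arm_command", "data": {
  "gripper": [1, 1, 1, 1],
  "slide": [
    [-0.05, 0, 0],
    [-0.1, 0, 0],
    [-0.15, 0, 0],
    [-0.15, 0, 0]
  ],
  "turn": [
    [0, 0, 0],
    [0, 0, 0],
    [0, 0, 0],
    [0, 0, 0]
  ]
}}

```text
clock: 30.82
position: [0.5415, 0.0796, 0.0632]
tool_rot: [-3.142, -0.0, 1.52]
force: [0.1, -0.4, -2.0]
grip_width: 0.0138
```

Request:
{"op": "arm_command", "data": {
  "gripper": [1, 1, 1, 1],
  "slide": [
    [-0.05, 0, 0],
    [-0.1, 0, 0],
    [-0.15, 0, 0],
    [-0.15, 0, 0]
  ],
  "turn": [
    [0, 0, 0],
    [0, 0, 0],
    [0, 0, 0],
    [0, 0, 0]
  ]
}}

```text
clock: 31.32
position: [0.5415, 0.0781, 0.0632]
tool_rot: [3.142, -0.0, 1.52]
force: [-0.0, 0.1, -1.7]
grip_width: 0.0142
```

```bash
python3 c.py
```

```text
t 31.32 pos [541.5  78.1  63.2] rpy [ 3.1416 -0.      1.5204] F [-0.   0.1 -1.7] M [ 0.21  0.03 -0.06] w 0.0142 q [ 0.    0.66 -0.35  1.92  0.36  0.63 -0.63]
```

Request:
{"op": "arm_command", "data": {
  "gripper": [1, 1, 1, 1, 1],
  "slide": [
    [-0.2, 0, 0],
    [-0.4, 0, 0],
    [-0.6, 0, 0],
    [-0.8, 0, 0],
    [-0.9, 0, 0]
  ],
  "turn": [
    [0, 0, 0],
    [0, 0, 0],
    [0, 0, 0],
    [0, 0, 0],
    [0, 0, 0]
  ]
}}

```text
clock: 31.95
position: [0.541, 0.069, 0.0632]
tool_rot: [-3.142, -0.0, 1.52]
force: [-0.0, 0.1, -1.5]
grip_width: 0.014
```

```bash
python3 c.py
```

```text
t 31.95 pos [541.   69.   63.2] rpy [-3.1416 -0.      1.5203] F [-0.   0.1 -1.5] M [0.06 0.02 0.01] w 0.014 q [ 0.02  0.66 -0.35  1.92  0.36  0.63 -0.61]
```

Request:
{"op": "arm_command", "data": {
  "gripper": [1, 1, 1, 1],
  "slide": [
    [-0.04, 0, 0],
    [-0.08, 0, 0],
    [-0.12, 0, 0],
    [-0.15, 0, 0]
  ],
  "turn": [
    [0, 0, 0],
    [0, 0, 0],
    [0, 0, 0],
    [0, 0, 0]
  ]
}}

```text
clock: 32.45
position: [0.5409, 0.0677, 0.0632]
tool_rot: [-3.142, -0.0, 1.521]
force: [-0.5, 0.7, -2.6]
grip_width: 0.0142
```

Request:
{"op": "arm_command", "data": {
  "gripper": [1, 1, 1],
  "slide": [
    [-0.04, 0, 0],
    [-0.08, 0, 0],
    [-0.08, 0, 0]
  ],
  "turn": [
    [0, 0, 0],
    [0, 0, 0],
    [0, 0, 0]
  ]
}}

```text
clock: 32.83
position: [0.541, 0.0672, 0.0633]
tool_rot: [3.141, -0.0, 1.521]
force: [-0.4, 2.5, -0.6]
grip_width: 0.0141
```

```bash
python3 c.py
```

```text
t 32.83 pos [541.   67.2  63.3] rpy [ 3.1414e+00 -4.0000e-04  1.5208e+00] F [-0.4  2.5 -0.6] M [ 0.76  0.06 -0.04] w 0.0141 q [ 0.02  0.66 -0.35  1.92  0.36  0.63 -0.61]
```

First axial contact, at about 2.5 N, near where the collar should seat. I'll press slightly more and look.

Request:
{"op": "arm_command", "data": {
  "gripper": [1, 1, 1],
  "slide": [
    [-0.03, 0, 0],
    [-0.06, 0, 0],
    [-0.06, 0, 0]
  ],
  "turn": [
    [0, 0, 0],
    [0, 0, 0],
    [0, 0, 0]
  ]
}}

```text
clock: 33.2
position: [0.541, 0.067, 0.0634]
tool_rot: [3.141, -0.001, 1.521]
force: [-1.0, 6.1, 0.3]
grip_width: 0.0144
```

```bash
python3 c.py
python3 - <<'E'
from h import *
o=[]
for n in("top","scene"):
    f=vision.grab_frame(n);cv2.imwrite(f"pics/{n}5.png",f)
    u,v=proj(n,[[.54,-.02,.09]])[0].astype(int)
    c=f[v-33:v+33,u-33:u+33];o.append(cv2.resize(c,(398,398),interpolation=cv2.INTER_CUBIC));print(n,u,v)
cv2.imwrite("pics/c5.png",np.hstack(o))
E
```

```text
t 33.2 pos [541.   67.   63.4] rpy [ 3.1412e+00 -9.0000e-04  1.5209e+00] F [-1.   6.1  0.3] M [ 1.37  0.16 -0.13] w 0.0144 q [ 0.02  0.66 -0.35  1.92  0.36  0.62 -0.61]
top 230 186
scene 283 194
```

View pics/c5.png

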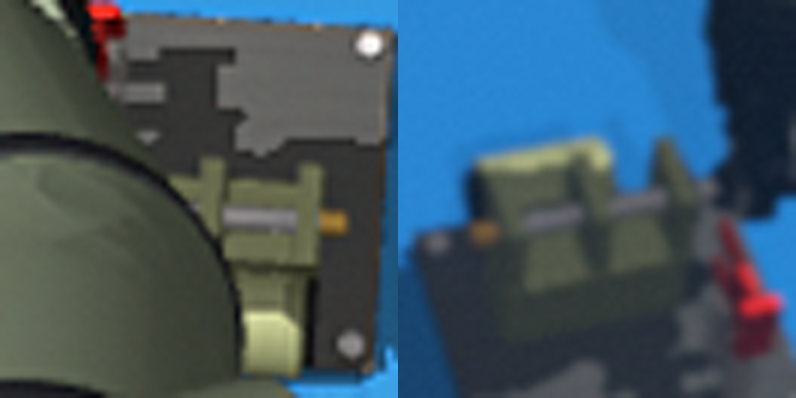

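The brass nose sticks out of lug 3 by about 12 mm (crop x 322–348), so the collar is home. Now I ease off, release and rise.

Request:
{"op": "arm_command", "data": {
  "gripper": [1, 1, 3, 3.5, 3.5],
  "slide": [
    [0.04, 0, 0],
    [0.06, 0, 0],
    [0.06, 0, 0],
    [0.06, 0, 0],
    [0.06, 0, 0]
  ],
  "turn": [
    [0, 0, 0],
    [0, 0, 0],
    [0, 0, 0],
    [0, 0, 0],
    [0, 0, 0]
  ]
}}

```text
clock: 33.92
position: [0.5409, 0.0666, 0.0632]
tool_rot: [-3.142, 0.0, 1.52]
force: [-0.3, -0.8, -0.4]
grip_width: 0.0344
```

Request:
{"op": "arm_command", "data": {
  "gripper": [3.5, 3.5, 3.5, 3.5, 3.5],
  "slide": [
    [0, 0, -0.5],
    [0, 0, -2],
    [0, 0, -5],
    [0, 0, -9],
    [0, 0, -12]
  ],
  "turn": [
    [0, 0, 0],
    [0, 0, 0],
    [0, 0, 0],
    [0, 0, 0],
    [0, 0, 0]
  ]
}}

```text
clock: 34.55
position: [0.5411, 0.067, 0.1859]
tool_rot: [3.14, -0.0, 1.521]
force: [0.8, -0.4, 0.5]
grip_width: 0.0351
```

```bash
python3 c.py 672 28.7 180 1.5204
```

```text
t 34.55 pos [541.1  67.  185.9] rpy [ 3.1399e+00 -4.0000e-04  1.5206e+00] F [ 0.8 -0.4  0.5] M [0.03 0.02 0.04] w 0.0351 q [ 0.09  0.48 -0.43  1.84  0.25  0.87 -0.52]
slide cm [-3.17 13.26  0.61] turn deg [ 0.1  -0.02  0.01]
```

Request:
{"op": "arm_command", "data": {
  "gripper": [0, 0, 0, 0, 0],
  "slide": [
    [-1.2, 5, 0],
    [-2.4, 10, 0],
    [-3.2, 13.3, 0],
    [-3.2, 13.3, 0],
    [-3.2, 13.3, 0]
  ],
  "turn": [
    [0, 0, 0],
    [0, 0, 0],
    [0, 0, 0],
    [0, 0, 0],
    [0, 0, 0]
  ]
}}

```text
clock: 35.17
position: [0.6716, 0.0286, 0.1838]
tool_rot: [-3.141, -0.0, 1.521]
force: [0.5, 0.5, -0.2]
grip_width: 0.0001
```

```bash
python3 c.py 672 28.7 76 1.5204
python3 - <<'E'
from h import *
o=[]
for n in("top","scene"):
    f=vision.grab_frame(n);cv2.imwrite(f"pics/{n}6.png",f)
    u,v=proj(n,[[.59,.03,.1]])[0].astype(int)
    c=f[v-40:v+40,u-40:u+40];o.append(cv2.resize(c,(398,398),interpolation=cv2.INTER_CUBIC));print(n,u,v)
cv2.imwrite("pics/c6.png",np.hstack(o))
E
```

```text
t 35.17 pos [671.6  28.6 183.8] rpy [-3.1414e+00 -4.0000e-04  1.5209e+00] F [ 0.5  0.5 -0.2] M [-0.01  0.05 -0.03] w 0.0001 q [ 0.11  0.67 -0.39  1.49  0.28  1.03 -0.4 ]
slide cm [ 0.    0.05 10.78] turn deg [-0.01 -0.02  0.03]
top 213 167
scene 304 200
```

View pics/c6.png

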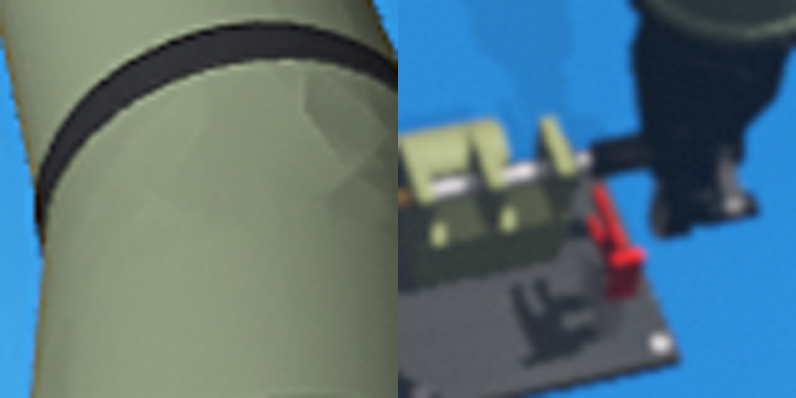

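The scene view shows the shaft seated and released, with the neck just behind lug 1, and the red tab at (625,265), still open. I'll descend outside the tab.

Request:
{"op": "arm_command", "data": {
  "gripper": [0, 0, 0, 0, 0],
  "slide": [
    [0, 0, 4],
    [0, 0, 8],
    [0, 0, 10.8],
    [0, 0, 10.8],
    [0, 0, 10.8]
  ],
  "turn": [
    [0, 0, 0],
    [0, 0, 0],
    [0, 0, 0],
    [0, 0, 0],
    [0, 0, 0]
  ]
}}

```text
clock: 35.9
position: [0.6726, 0.0286, 0.0768]
tool_rot: [3.14, -0.0, 1.521]
force: [1.0, -0.2, -0.1]
grip_width: 0.0
```

```bash
python3 c.py 650 29.8 76 1.5204
python3 - <<'E'
from h import *
n="scene";f=vision.grab_frame(n);cv2.imwrite("pics/s7.png",f)
u,v=proj(n,[[.62,.03,.1]])[0].astype(int)
cv2.imwrite("pics/c7.png",cv2.resize(f[v-35:v+35,u-35:u+35],(500,500),interpolation=cv2.INTER_CUBIC))
E
```

```text
t 35.9 pos [672.6  28.6  76.8] rpy [ 3.1400e+00 -3.0000e-04  1.5207e+00] F [ 1.  -0.2 -0.1] M [ 0.03 -0.05  0.04] w 0.0 q [ 0.09  0.79 -0.36  1.56  0.34  0.85 -0.44]
slide cm [ 0.01 -2.27  0.08] turn deg [ 0.09 -0.02  0.02]
```

View pics/c7.png

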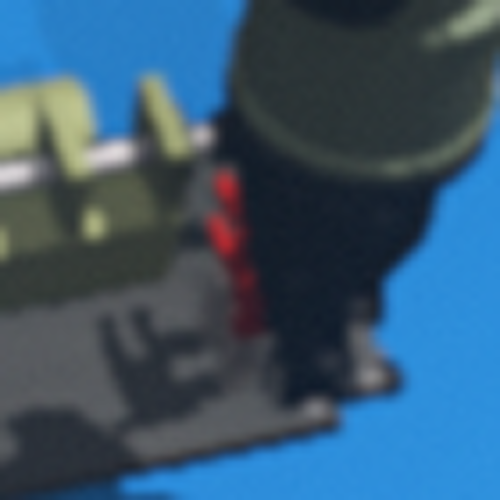

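The fingers are down just outside the red tab (230–260, 170–330 in the crop), clear of everything else. Pushing it in.

Request:
{"op": "arm_command", "data": {
  "gripper": [0, 0, 0, 0, 0],
  "slide": [
    [0, -0.8, 0],
    [0, -1.6, 0],
    [0, -2.4, 0],
    [0, -3, 0],
    [0, -3.5, 0]
  ],
  "turn": [
    [0, 0, 0],
    [0, 0, 0],
    [0, 0, 0],
    [0, 0, 0],
    [0, 0, 0]
  ]
}}

```text
clock: 36.58
position: [0.6371, 0.03, 0.0755]
tool_rot: [3.141, -0.0, 1.521]
force: [2.3, -0.0, 1.9]
grip_width: -0.0002
```

```bash
python3 c.py
```

```text
t 36.58 pos [637.1  30.   75.5] rpy [ 3.1408e+00 -1.0000e-04  1.5205e+00] F [ 2.3 -0.   1.9] M [-0.05 -0.4   0.03] w -0.0002 q [ 0.09  0.75 -0.36  1.66  0.34  0.79 -0.47]
```

Request:
{"op": "arm_command", "data": {
  "gripper": [0, 0, 0, 0, 0],
  "slide": [
    [0, -0.4, 0],
    [0, -0.8, 0],
    [0, -1.2, 0],
    [0, -1.5, 0],
    [0, -1.5, 0]
  ],
  "turn": [
    [0, 0, 0],
    [0, 0, 0],
    [0, 0, 0],
    [0, 0, 0],
    [0, 0, 0]
  ]
}}

```text
clock: 37.2
position: [0.6217, 0.0308, 0.0751]
tool_rot: [-3.141, 0.0, 1.521]
force: [0.8, -0.1, 0.2]
grip_width: -0.0
```

```bash
python3 c.py
```

```text
t 37.2 pos [621.7  30.8  75.1] rpy [-3.1409e+00  1.0000e-04  1.5206e+00] F [ 0.8 -0.1  0.2] M [-0.06 -0.02  0.01] w -0.0 q [ 0.09  0.73 -0.36  1.71  0.34  0.77 -0.48]
```

Request:
{"op": "arm_command", "data": {
  "gripper": [0, 0, 0, 0, 0],
  "slide": [
    [0, -0.2, 0],
    [0, -0.4, 0],
    [0, -0.6, 0],
    [0, -0.8, 0],
    [0, -1.0, 0]
  ],
  "turn": [
    [0, 0, 0],
    [0, 0, 0],
    [0, 0, 0],
    [0, 0, 0],
    [0, 0, 0]
  ]
}}

```text
clock: 37.83
position: [0.612, 0.0313, 0.0752]
tool_rot: [-3.141, -0.0, 1.521]
force: [1.8, 0.0, -1.4]
grip_width: -0.0001
```

```bash
python3 c.py
```

```text
t 37.83 pos [612.   31.3  75.2] rpy [-3.1415 -0.      1.5205] F [ 1.8  0.  -1.4] M [-0.03 -0.44 -0.06] w -0.0001 q [ 0.09  0.72 -0.36  1.73  0.34  0.75 -0.49]
```

Request:
{"op": "arm_command", "data": {
  "gripper": [0, 0, 0],
  "slide": [
    [0, -0.1, 0],
    [0, -0.2, 0],
    [0, -0.2, 0]
  ],
  "turn": [
    [0, 0, 0],
    [0, 0, 0],
    [0, 0, 0]
  ]
}}

```text
clock: 38.2
position: [0.6101, 0.0314, 0.0752]
tool_rot: [-3.141, 0.0, 1.521]
force: [0.4, -0.0, -0.1]
grip_width: 0.0004
```

```bash
python3 c.py
```

```text
t 38.2 pos [610.1  31.4  75.2] rpy [-3.1414  0.      1.5206] F [ 0.4 -0.  -0.1] M [-0.04 -0.22 -0.02] w 0.0004 q [ 0.09  0.72 -0.36  1.74  0.34  0.75 -0.49]
```

Request:
{"op": "arm_command", "data": {
  "gripper": [0, 0, 0],
  "slide": [
    [0, -0.1, 0],
    [0, -0.15, 0],
    [0, -0.15, 0]
  ],
  "turn": [
    [0, 0, 0],
    [0, 0, 0],
    [0, 0, 0]
  ]
}}

```text
clock: 38.58
position: [0.6087, 0.0314, 0.0752]
tool_rot: [-3.142, 0.0, 1.52]
force: [1.2, -0.4, -0.9]
grip_width: -0.0003
```

```bash
python3 c.py
```

```text
t 38.58 pos [608.7  31.4  75.2] rpy [-3.1415  0.      1.5204] F [ 1.2 -0.4 -0.9] M [-0.05 -0.27 -0.02] w -0.0003 q [ 0.09  0.71 -0.36  1.74  0.34  0.75 -0.49]
```

Request:
{"op": "arm_command", "data": {
  "gripper": [0, 0, 0],
  "slide": [
    [0, -0.1, 0],
    [0, -0.2, 0],
    [0, -0.2, 0]
  ],
  "turn": [
    [0, 0, 0],
    [0, 0, 0],
    [0, 0, 0]
  ]
}}

```text
clock: 38.95
position: [0.6073, 0.0315, 0.0753]
tool_rot: [3.14, -0.0, 1.52]
force: [5.4, -0.3, -3.7]
grip_width: -0.0
```

Request:
{"op": "arm_command", "data": {
  "gripper": [0, 0, 0],
  "slide": [
    [0, -0.1, 0],
    [0, -0.15, 0],
    [0, -0.15, 0]
  ],
  "turn": [
    [0, 0, 0],
    [0, 0, 0],
    [0, 0, 0]
  ]
}}

```text
clock: 39.33
position: [0.6071, 0.0316, 0.0755]
tool_rot: [3.138, -0.001, 1.52]
force: [15.8, -1.6, -8.6]
grip_width: -0.0001
```

Request:
{"op": "arm_command", "data": {
  "gripper": [0, 0, 0],
  "slide": [
    [0, -0.05, 0],
    [0, -0.1, 0],
    [0, -0.1, 0]
  ],
  "turn": [
    [0, 0, 0],
    [0, 0, 0],
    [0, 0, 0]
  ]
}}

```text
clock: 39.7
position: [0.607, 0.0316, 0.0757]
tool_rot: [3.136, -0.001, 1.52]
force: [21.7, -2.6, -13.2]
grip_width: -0.0001
```

```bash
python3 c.py
```

```text
t 39.7 pos [607.   31.6  75.7] rpy [ 3.1360e+00 -1.2000e-03  1.5201e+00] F [ 21.7  -2.6 -13.2] M [-0.32 -4.33  0.03] w -0.0001 q [ 0.09  0.71 -0.36  1.75  0.35  0.74 -0.49]
```

A firm stop at x ≈ 607 matches the predicted end stop of 606. Backing off and rising.

Request:
{"op": "arm_command", "data": {
  "gripper": [0, 0, 0, 0, 0],
  "slide": [
    [0, 0.5, 0],
    [0, 1.5, 0],
    [0, 2.5, 0],
    [0, 2.5, -5],
    [0, 2.5, -10]
  ],
  "turn": [
    [0, 0, 0],
    [0, 0, 0],
    [0, 0, 0],
    [0, 0, 0],
    [0, 0, 0]
  ]
}}

```text
clock: 40.33
position: [0.6292, 0.0305, 0.1761]
tool_rot: [-3.14, -0.0, 1.521]
force: [0.2, 0.3, 1.0]
grip_width: 0.0001
```

Request:
{"op": "arm_command", "data": {
  "gripper": [0, 0, 0, 0, 0],
  "slide": [
    [3, 0, -3],
    [8, 0, -5],
    [14, 0, -5],
    [20, 0, -5],
    [24, 0, -5]
  ],
  "turn": [
    [0, 0, 0],
    [0, 0, 0],
    [0, 0, 0],
    [0, 0, 0],
    [0, 0, 0]
  ]
}}

```text
clock: 40.95
position: [0.6408, 0.2734, 0.2252]
tool_rot: [-3.141, -0.001, 1.523]
force: [0.3, -0.1, 0.2]
grip_width: -0.0003
```

```bash
python3 c.py
python3 - <<'E'
from h import *
o=[]
for n in("top","scene"):
    f=vision.grab_frame(n);cv2.imwrite(f"pics/{n}8.png",f)
    u,v=proj(n,[[.56,.01,.09]])[0].astype(int)
    c=f[v-36:v+36,u-36:u+36];o.append(cv2.resize(c,(398,398),interpolation=cv2.INTER_CUBIC))
cv2.imwrite("pics/c8.png",np.hstack(o))
E
```

```text
t 40.95 pos [640.8 273.4 225.2] rpy [-3.1410e+00 -9.0000e-04  1.5226e+00] F [ 0.3 -0.1  0.2] M [-0.08 -0.04  0.  ] w -0.0003 q [-0.24  0.67 -0.42  1.38  0.28  1.15 -0.74]
```

View pics/c8.png

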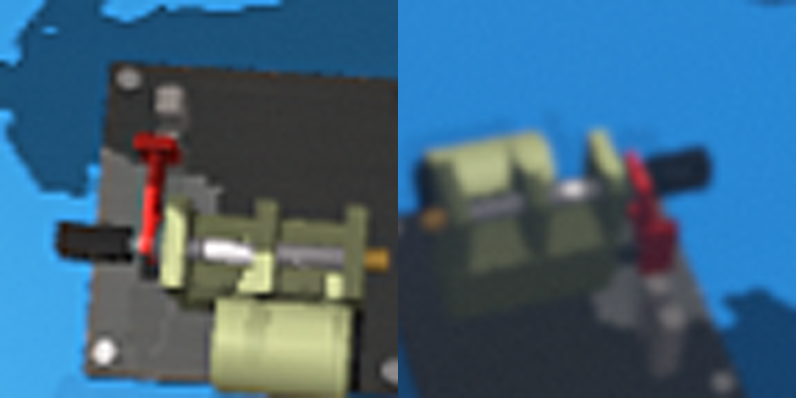

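The retainer fork now stands behind the collar at crop (147,250), the nose pokes out at (377,258), and the gripper is clear. I'll check the tab travel numerically, then hand in.

Run:
```python
from h import *
P=[]
for f in("pics/top3.png","pics/top8.png"):
    h=cv2.cvtColor(cv2.imread(f),cv2.COLOR_BGR2HSV)
    k=(cv2.inRange(h,(0,150,90),(8,255,255))|cv2.inRange(h,(172,150,90),(180,255,255)));k[:140]=0;k[205:]=0;k[:,:195]=0;k[:,240:]=0
    v,u=np.nonzero(k);t=v.min();m=v<t+3
    P.append(plane("top",[[u[m].mean(),v[m].mean()]],.103)[0]);print(len(v),P[-1].round(4))
d=np.linalg.norm(P[1]-P[0])*1e3;print("travel mm",d)
if d>40:
    from workcell import job_done; print(job_done())
```

```text
68 [0.6282 0.0325 0.103 ]
60 [0.588 0.035 0.103]
travel mm 40.324378693846604
the job is handed in; nothing more can be done
None
```

The job is handed in. The shaft is through all three lugs with its collar home, and the red retainer is pushed in behind the collar. One check, the retainer travel, came out close to the limit.

**How it went:** I gripped the shaft by its black grip and felt the top and −x side of lug 1 with the nose. That put the bore about 5 mm towards −x from the holder position I had measured in the pictures. The nose then went through all three lugs without measurable resistance until the collar seated. I let go and pushed the retainer to a firm stop.

**Last checks:**
- **Forces:** the axial force at the collar was about 6 N, and the side touches were about 5 N or less. The gripper pushed the retainer against its stop with about 25 N.
- **Shaft:** the nose sticks out about 12 mm past lug 3, as it should. This was read from the picture taken before I released it. The final picture shows the shaft still through all three lugs, with the fork behind the collar.
- **Arm and clock:** the arm is clear of everything. The job took about 41 s.
- **Bystanders:** I moved none of them deliberately, but I did not measure them again at the end.

**Disagreements:**
- **Retainer travel:** the gripper stopped at x = 607 mm, against 606 mm predicted for fully in. A coarse check of the tab in the top picture gave only 40.3 mm of travel, with about ±3 mm of pixel error, and at least 41 mm is needed. The hand-in script needed only more than 40 mm from that check. I trust the firm stop more, but the picture alone does not prove 41 mm.
- **Seating depth:** the collar seated about 4.5 mm earlier along the shaft direction than I had predicted from the pictures. I put this down to errors in the camera and grasp positions.

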